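# Load the terminal-box covers into the marking station

## Robot

A 6-joint arm with a two-finger parallel gripper is mounted at the origin on the work surface. World frame = base frame: x ahead of the robot, y to its left, z up, the work surface at z = 0. Lengths are in m, angles in rad, forces in N, time in s.
With the tool pointing down it reaches from about 0.35 to 1 m from the base axis. Payload 7.1 kg.
Tool frame: the origin (TCP) lies at the very end of the fingers, on their centre line; the grasp point (between the pads) lies 19 mm behind it; z points along the fingers, y is the line along which they close (so a half turn about z gives the same grasp; the last joint's range is limited). The gripper opens to 85 mm and grips with 20 to 120 N. Pads are 22 mm wide; open, the fingers measure 114 mm over their backs; the gripper's body (76 mm by 85 mm) begins 54 mm behind the grasp point. The pads swing forward as they close: fully open they stand 13 mm farther back than shut.
Start: joints at [1.197, 0.423, 1.63, -0, 1.089, -0.019], TCP at [0.217, 0.586, 0.231] pointing down, gripper open.
Joint ranges: [-3, 3], [-0.9, 2.11], [0.09, 2.58], [-1.31, 4.45], [0.11, 2.69], [-2.54, 2.54]. Speed limits (rad/s): [2.39, 2.39, 3.01, 3.14, 3.14, 3.14].

## Interface

Orientations are given as a 3x3 rotation matrix whose columns are the frame's x, y, z axes.
In Python, from plant import * gives the robot as it stands.
- The arm moves only by the shell command python3 -m inch 'ROWS' [FORCE]. ROWS is a JSON object of lists of equal length, an entry for each row: "rot": the turn, a rotation vector about the tool's x, y, z in degrees, a list of three; "delta_pos": the shift along the tool's x, y, z in m, a list of three; "gripper": the closure, from -1 (fully open) to 1 (shut). In form: {"rot": [[wx, wy, wz], ...], "delta_pos": [[dx, dy, dz], ...], "gripper": [gripper, ...]}. A call has 1 to 8 rows; each row shifts and turns the commanded pose from where the row before left it, along the tool's axes as they then stand; what a row does not reach is not made up. A row lasts 1/8 s, in which the tool goes at most 62.5 mm and 10.7 degrees, less where a joint would pass 70% of its speed; a pose out of reach is approached as far as the arm can. A call is refused whole if a number of a shift passes 0.0625 or a number of a turn 10.7, either way. A call with a gripper value outside its range is refused whole. The fingers move at their own pace and stop on an object; FORCE is the grip in N (left out, the last holds). Time passes only in rows, so rows that do not move let the fingers close. It gives the time, the measured TCP pose, the force, the opening and the grip force at its end, in the units of the state.
- sense(): the state, without advancing time (a new reading comes with each control period).
- grab_frame(name): name is "scene" or "top" or "wrist"; returns a dict with "frame" (480x640x3 uint8, red, green, blue), "depth" (480x640 float32, m along the optical axis (not along the pixel's ray), 0 where there is no reading), "camera_matrix" (3x3 intrinsics, pixels), "R" (3x3) and "t" (3): a world point X has camera coordinates R X + t. Camera axes: x right, y down, z forward; pixel columns grow to the right and rows downward; lengths in m; the calibration is good to about 2 mm. The wrist camera is an equidistant fisheye: a pixel r from the principal point sees the ray r / f radians off the axis. A picture is of the moment at which its call begins.
- hand_in(): hands the job in; it is judged then, once.
The state is a dict: "t": time; "joints": joint angles; "dq": joint speeds; "joint_efforts": joint torques, N m; "position": TCP position; "tool_rot": TCP orientation; "ft_force": force on the tool from outside, world axes, zero at the start; "moment": the same for the moment, N m; "opening": finger opening in m; "grip_force": force on a finger pad.
Only numpy, scipy, OpenCV 4.12 (cv2) and the standard library are available. Lean on these libraries where they do the work, as an engineer would, in place of code of your own. Each camera call takes 0.05 s, during which the arm holds its last target. There are 200 camera calls.

## Task

Using the lifter, slide its blade under each yellow cover on the bench, carry it to the carriage of the marking station, one cover to a nest (any nest), and press it fully down so that it sits level in its nest; do not carry covers in the fingers. When all the covers are in, push the carriage in until the spring detent holds it fully home. Finish with the lifter lying flat in the middle of its blue mat, lengthways, and leave the other things on the bench alone.

Things in the scene. Friction and masses are not known exactly. Their poses are not given: they have to be found in the camera images.
- cover0: yellow terminal-box cover (None if absent), 90 x 90 mm, 11 mm high, 0.13 kg: a 4 mm flat top on two skirts, 8 mm wide, 7 mm high, under the two edges that run along its x. So beneath it is a tunnel 74 mm wide, 7 mm high, open at both x ends. A black stripe on top runs along x; either end will do. Origin: centre of the skirts' underside, z up. Starts on the bench, at the right
- cover1: yellow terminal-box cover (None if absent), 90 x 90 mm, 11 mm high, 0.13 kg: a 4 mm flat top on two skirts, 8 mm wide, 7 mm high, under the two edges that run along its x. So beneath it is a tunnel 74 mm wide, 7 mm high, open at both x ends. A black stripe on top runs along x; either end will do. Origin: centre of the skirts' underside, z up. Starts on the bench, at the right
- cover2: yellow terminal-box cover (None if absent), 90 x 90 mm, 11 mm high, 0.13 kg: a 4 mm flat top on two skirts, 8 mm wide, 7 mm high, under the two edges that run along its x. So beneath it is a tunnel 74 mm wide, 7 mm high, open at both x ends. A black stripe on top runs along x; either end will do. Origin: centre of the skirts' underside, z up. Starts on the bench, at the right
- nest0 (a point): centre of the carriage's nest at its -y end, level with the deck, 28 mm above the bench; axes as station. A nest is a square window, 104 x 104 mm, filled by a black rubber seat that starts flush with the deck
- nest1 (a point): the same for the middle nest. The seats are stiff: each goes down 7 mm to a stop when pressed with 10 to 14 N (it rubs, no spring), and stays where it is left. Pressed fully down, the cover's skirts lie inside the window, its top is 4 mm above the deck and its origin 7 mm below it
- nest2 (a point): the same for the nest at the +y end. Nests are 112 mm apart along y; the ribs beside and between them (8 mm wide) and the rim behind them (10 mm wide) stand 3 mm above the deck; the front rim is flush with it
- station: marking station at the left, fixed to the bench; place and yaw vary. Base 12 mm high; behind, a blue housing up to 115 mm high, its near face 135 mm from the origin along +x. Origin: on the bench, under the carriage's centre when that is fully out. x points to the housing, the way the carriage is pushed; y along the row of nests
- carriage (a joint): slide of the aluminium carriage (124 mm in x, 344 mm in y, deck 28 mm above the bench): 0 fully out towards the robot, 0.060 m fully in. Slides with 2 to 3 N; from 0.043 a spring roller at its +y side resists (about 10 N in all) until a cam passes it at 0.052; then the roller keeps it from sliding back. Push it all the way to 0.060
- push_face (a point): middle of the red strip on the carriage's front face (towards the robot), 20 mm above the bench; the face spans 13 to 28 mm above the bench. Push along the station's x, for instance with closed fingertips
- lifter: lifter (flat spatula), 0.30 kg. Steel blade 56 mm wide, 2.5 mm thick, from x = -35 to its free tip at x = +125 mm; red handle bar above its rear, 64 mm long (x), 22 mm wide (y), 45 to 75 mm above the underside. Origin: blade's underside, below the handle's centre. Posts end at x = +28 mm: carry a cover with its centre at x = 80 mm. Grip from above, across y. Starts on its mat
- lifter_mid (a point): centre of the lifter's blade, on its underside (45 mm ahead of lifter's origin)
- mat: blue parking mat of the lifter, 220 mm (x) by 120 mm (y), flush with the bench (the lifter on it stands at bench height). Origin at its centre; place and yaw vary
- wrench: bystander, to be left alone: open-ended wrench, 140 mm long, 8 mm thick
- bearing: bystander, to be left alone: steel ring bearing, 70 mm across, 18 mm high
- spray: bystander, to be left alone: blue bottle, 60 mm across, 170 mm high
- flange: bystander, to be left alone: dark steel disc, 80 mm across, 22 mm high

How it is judged:
By the outcome, as a careful person would: the job done as asked, in the order asked, and still so for the second after the job is handed in, with the robot touching nothing.
Of cover0, cover1, cover2 only 2 to 3 are there at a start; the rules pass over those that are not, and their reading is None.
At some moment in a run one of cover0, cover1, cover2 may be knocked a few centimetres aside while the robot is not near it.
It also fails if it takes over 210 s, if anything falls off the work surface, if the arm or the gripper's body presses on something with over 40 N, if the wrist force passes 120 N, or if a joint passes its speed limit or range.

## Working session

There is one attempt and no reset: what is moved stays moved. The work goes in short steps, Python scripts to look and compute and a shell command to move; the robot and the scene stay as the last step left them, time stands still between calls to the robot, and variables do not carry over. Pictures are saved under pics/ and viewed, at most 16 in all, crops included, and the job is handed in when it is done.

```bash
ls; mkdir -p pics; python3 - <<'E'
from plant import *
import cv2,numpy as np
s=sense();print(s['t'],s['position'],s['tool_rot'],s['opening'])
for n in ['scene','top']:
    f=grab_frame(n);cv2.imwrite(f'pics/{n}0.png',f['frame'][:,:,::-1]);np.savez(f'pics/{n}0.npz',**f)
    print(n,f['camera_matrix'].tolist(),(-f['R'].T@f['t']).round(3),f['R'].round(3).tolist(),(f['depth']>0).mean())
E
```

```text
pics
0.0 [0.21690459 0.58556853 0.23053337] [[-9.37705004e-01  3.47431976e-01 -5.89558516e-04]
 [ 3.47432471e-01  9.37703940e-01 -1.41392825e-03]
 [ 6.15874575e-05 -1.53067937e-03 -9.99998827e-01]] 0.08534907251473327
scene [[497.82270039017766, 0.0, 310.5899783612193], [0.0, 497.82270039017766, 244.1865909701126], [0.0, 0.0, 1.0]] [1.28  0.032 1.145] [[-0.111, 0.994, 0.01], [0.854, 0.1, -0.511], [-0.509, -0.048, -0.859]] 0.9961295572916666
top [[495.413048109318, 0.0, 321.96255698115976], [0.0, 495.413048109318, 236.96911273548167], [0.0, 0.0, 1.0]] [ 0.445 -0.046  1.04 ] [[0.026, -1.0, -0.012], [-0.984, -0.023, -0.179], [0.179, 0.017, -0.984]] 0.99609375
```

View pics/scene0.png

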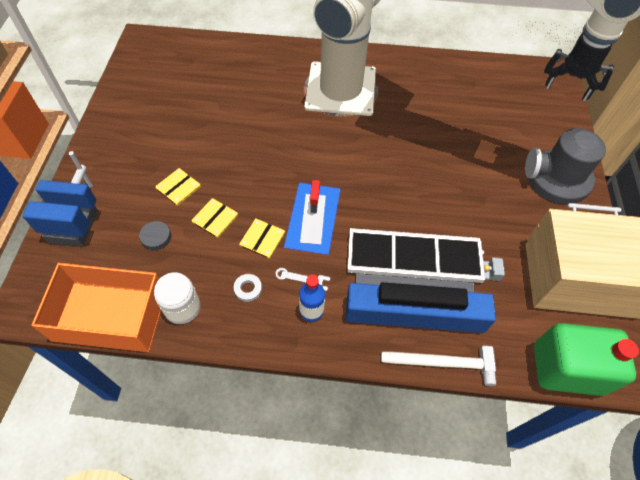

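View pics/top0.png

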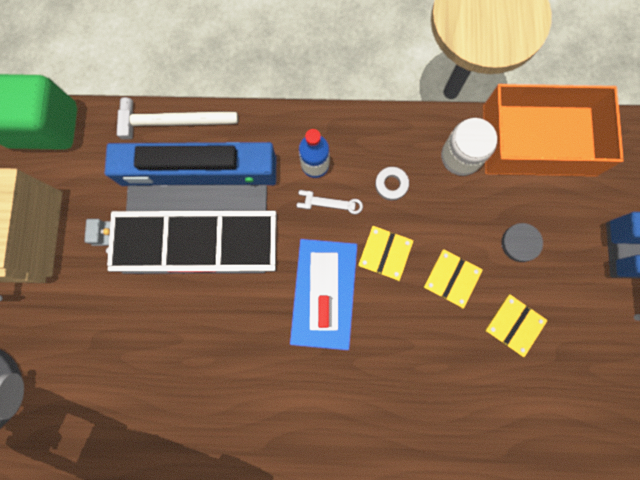

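```bash
cat > h.py <<'E'
import numpy as np,cv2
def world(f,uv,d=None,z=None):
    uv=np.atleast_2d(uv).astype(float);K=f['camera_matrix'];R=f['R'];t=f['t']
    r=np.c_[(uv[:,0]-K[0,2])/K[0,0],(uv[:,1]-K[1,2])/K[1,1],np.ones(len(uv))]
    c=-R.T@t; w=r@R
    s=d if z is None else (z-c[2])/w[:,2]
    return c+w*np.reshape(s,(-1,1))
def comps(f,mask,amin=60):
    n,l,st,_=cv2.connectedComponentsWithStats(mask.astype(np.uint8))
    return [np.argwhere(l==i)[:,::-1] for i in range(1,n) if st[i,4]>=amin]
def hsv(f): return cv2.cvtColor(f['frame'],cv2.COLOR_RGB2HSV).astype(int).transpose(2,0,1)
def depthpts(f,uv): 
    d=f['depth'][uv[:,1],uv[:,0]]; return world(f,uv,d)
def rect(f,uv,z,erode=0):
    p=world(f,uv,z=z)[:,:2].astype(np.float32)*1000
    (c,s,a)=cv2.minAreaRect(p); return np.round(c,1),np.round(s,1),round(a,1)
E
python3 - <<'E'
from h import *
for n in ['top','scene']:
    f=dict(np.load(f'pics/{n}0.npz'));h,s,v=hsv(f)
    print(n)
    # covers: yellow, closed over stripe
    m=((h>22)&(h<35)&(s>150)&(v>120)).astype(np.uint8)
    m=cv2.morphologyEx(m,cv2.MORPH_CLOSE,np.ones((9,9)))
    for uv in comps(f,m,300):
        z=np.median(depthpts(f,uv)[:,2]); print('cover',uv.mean(0).round(),'z',round(z,4),rect(f,uv,.011))
    m=((h>100)&(h<125)&(s>150)&(v>80))
    for uv in comps(f,m,300): print('blue',uv.mean(0).round(),np.median(depthpts(f,uv)[:,2]).round(4),rect(f,uv,0.0))
    m=((h<8)|(h>172))&(s>150)&(v>80)
    for uv in comps(f,m,60):
        p=depthpts(f,uv);print('red',uv.mean(0).round(),np.percentile(p[:,2],[5,50,95]).round(4),rect(f,uv,0.075))
    m=(v<60)
    for uv in comps(f,m,800): print('dark',uv.mean(0).round(),len(uv),np.median(depthpts(f,uv)[:,2]).round(4),rect(f,uv,0.028))
    m=(s<50)&(v>150)
    for uv in comps(f,m,300):
        p=depthpts(f,uv);print('white',uv.mean(0).round(),len(uv),np.median(p[:,2]).round(4),rect(f,uv,0.0025),rect(f,uv,0.031))
E
python3 -c "
import cv2
a=cv2.imread('pics/top0.png');cv2.imwrite('pics/c1.png',cv2.resize(a[195:360,80:380],None,fx=2.66,fy=2.66,interpolation=cv2.INTER_CUBIC))"
```

```text
top
cover [385. 253.] z 0.0127 (array([ 602.4, -162.6]), array([90.6, 90.5]), 70.9)
cover [453. 278.] z 0.0126 (array([ 552.3, -302. ]), array([89.6, 90.7]), 62.5)
cover [516. 325.] z 0.0124 (array([ 459.6, -428.6]), array([89.8, 90.3]), 55.8)
blue [314. 152.] 0.1176 (array([826.6,  -5.1]), array([60. , 59.7]), 1.9)
blue [192. 162.] 0.0866 (array([792.8, 268.5]), array([ 91.8, 366.8]), 1.7)
blue [324. 296.] 0.0026 (array([515.3, -35.4]), array([119.2, 219.1]), 86.1)
red [312. 136.] [0.0032 0.1713 0.1743] (array([831.5,  -4.9]), array([34.7, 30.9]), 1.2)
red [323. 311.] [0.0734 0.0764 0.0791] (array([476. , -36.5]), array([57.2, 17.4]), 1.5)
dark [181. 158.] 1421 0.116 (array([794.8, 268.5]), array([ 49.5, 218. ]), 1.2)
dark [246. 240.] 1802 0.0298 (array([619.7, 129.5]), array([97.1, 98.1]), 1.4)
dark [138. 241.] 1856 0.03 (array([612.5, 354.5]), array([97.4, 97.8]), 1.6)
dark [191. 241.] 1807 0.03 (array([615.9, 242. ]), array([95.1, 97.9]), 1.3)
white [223.  47.] 40898 -0.7474 (array([1067. ,  223.1]), array([ 249.2, 1036.4]), 1.0) (array([1049.9,  215.7]), array([ 242.4, 1007.9]),
[... 3649 characters left out ...]
), 6.7)
white [447. 361.] 1552 0.0239 (array([894.1, 302.1]), array([ 90.5, 268.5]), 6.6) (array([903.7, 295.4]), array([ 88.3, 261.8]), 6.6)
white [280. 441.] 40764 -0.7501 (array([1098.1,   45.1]), array([ 267.8, 1403.6]), 0.8) (array([1102.7,   44.8]), array([ 261.2, 1368.5]), 0.8)
white [102. 364.] 407 -0.751 (array([ 973. , -477.1]), array([121.1,  40.8]), 62.6) (array([ 980.6, -464.4]), array([118. ,  39.8]), 62.6)
white [170. 386.] 472 -0.7506 (array([1020.5, -309. ]), array([ 51.2, 104. ]), 60.9) (array([1027. , -300.5]), array([ 49.9, 101.4]), 60.9)
white [522. 412.] 811 -0.7491 (array([969.1, 488.9]), array([ 56.4, 124. ]), 31.4) (array([976.8, 477.5]), array([ 54.9, 120.9]), 31.4)
```

View pics/c1.png

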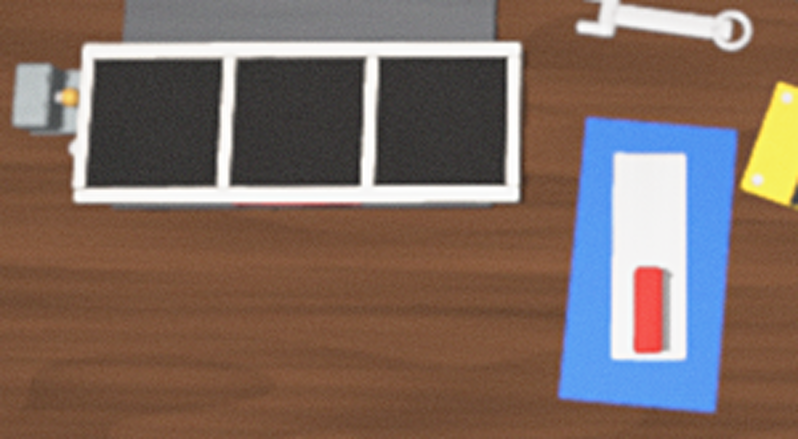

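```bash
cat >> h.py <<'E'
def go(s,xyz,yaw):
    """remaining move: first turn (tool z deg), then shift in tool axes after the turn. yaw = lifter yaw deg (tool -x forward)"""
    R=np.array(s['tool_rot']); p=np.array(s['position'])
    c,si=np.cos(np.radians(yaw)),np.sin(np.radians(yaw))
    T=np.array([[-c,-si,0],[-si,c,0],[0,0,-1.]])
    r=np.degrees(cv2.Rodrigues(R.T@T)[0].ravel())
    print('now',p.round(4),'rot',r.round(2),'shift mm',(T.T@(np.array(xyz)-p)*1000).round(1),'F',np.round(s['ft_force'],1),'open',round(s['opening'],4),'grip',round(s['grip_force'],1),'t',round(s['t'],2))
E
python3 -m inch '{"rot":[[0,0,-10.7],[0,0,-10.7],[0,0,0],[0,0,0],[0,0,0],[0,0,0],[0,0,0],[0,0,0]],"delta_pos":[[0,0,0],[0,0,0],[-0.02,-0.052,0],[-0.02,-0.052,0],[-0.02,-0.052,0],[-0.02,-0.052,0],[-0.02,-0.052,0],[-0.02,-0.052,0]],"gripper":[-1,-1,-1,-1,-1,-1,-1,-1]}' 60
python3 -m inch '{"rot":[[0,0,0],[0,0,0],[0,0,0],[0,0,0],[0,0,0],[0,0,0],[0,0,0]],"delta_pos":[[-0.021,-0.052,0.01],[-0.021,-0.052,0.01],[-0.021,-0.052,0.01],[-0.021,-0.052,0.01],[-0.021,-0.052,0.01],[-0.021,-0.052,0.01],[0,0,0]],"gripper":[-1,-1,-1,-1,-1,-1,-1]}'
python3 - <<'E'
from plant import *
from h import *
go(sense(),(.475,-.036,.038),1.15)
E
```

```text
t: 1.1
position: [0.3432, 0.2746, 0.2312]
tool_rot: [[-1.0, -0.019, 0.0], [-0.019, 1.0, -0.0], [-0.0, -0.0, -1.0]]
ft_force: [0.8, 0.3, 0.7]
opening: 0.0852
grip_force: 0.0
t: 1.98
position: [0.4755, -0.0363, 0.1706]
tool_rot: [[-1.0, -0.014, -0.001], [-0.014, 1.0, -0.0], [0.001, -0.0, -1.0]]
ft_force: [-0.3, 0.5, -0.1]
opening: 0.0854
grip_force: 0.0
now [ 0.4755 -0.0363  0.1706] rot [-0.02 -0.03 -0.35] shift mm [  0.5   0.3 132.6] F [-0.3  0.5 -0.1] open 0.0854 grip 0.0 t 1.98
```

```bash
python3 -m inch '{"rot":[[0,0,0],[0,0,0],[0,0,0],[0,0,0],[0,0,0]],"delta_pos":[[0,0,0.035],[0,0,0.045],[0,0,0.035],[0,0,0.019],[0,0,0]],"gripper":[-1,-1,-1,-1,-1]}' 90
python3 -m inch '{"rot":[[0,0,0],[0,0,0],[0,0,0],[0,0,0],[0,0,0],[0,0,0],[0,0,0],[0,0,0]],"delta_pos":[[0,0,0],[0,0,0],[0,0,0],[0,0,0],[0,0,0],[0,0,0],[0,0,0],[0,0,0]],"gripper":[1,1,1,1,1,1,1,1]}' 90
python3 -m inch '{"rot":[[0,0,0],[0,0,0],[0,0,0],[0,0,0]],"delta_pos":[[0,0,-0.02],[0,0,-0.03],[0,0,-0.01],[0,0,0]],"gripper":[1,1,1,1]}' 90
python3 - <<'E'
from plant import *
from h import *
go(sense(),(.475,-.036,.038),1.15)
for n in ['top','scene']:
    f=grab_frame(n);h,s,v=hsv(f);cv2.imwrite(f'pics/{n}1.png',f['frame'][:,:,::-1])
    m=((h<8)|(h>172))&(s>150)&(v>80)
    for uv in comps(f,m,40): print(n,'red',uv.mean(0).round(),rect(f,uv,.135))
    for uv in comps(f,(s<50)&(v>150),300):
        if abs(uv[:,0].mean()-318)<15:
            p=depthpts(f,uv); print(n,'blade',uv.mean(0),rect(f,uv,.0625))
            q=p[(p[:,2]>.03)&(p[:,2]<.08)]; A=np.c_[q[:,:2]-[.52,-.036],np.ones(len(q))]; print(len(q),np.linalg.lstsq(A,q[:,2],rcond=None)[0].round(4))
E
```

```text
t: 2.6
position: [0.4732, -0.0324, 0.0362]
tool_rot: [[-1.0, -0.019, -0.004], [-0.019, 1.0, 0.0], [0.004, 0.001, -1.0]]
ft_force: [0.4, 0.2, -0.0]
opening: 0.0856
grip_force: 0.0
t: 3.6
position: [0.4748, -0.0333, 0.0375]
tool_rot: [[-1.0, -0.019, 0.0], [-0.019, 1.0, -0.0], [-0.0, -0.0, -1.0]]
ft_force: [-0.9, -1.9, 5.6]
opening: 0.0209
grip_force: 88.9
t: 4.1
position: [0.4749, -0.0332, 0.0974]
tool_rot: [[-1.0, -0.019, 0.001], [-0.019, 1.0, -0.0], [-0.001, -0.0, -1.0]]
ft_force: [0.1, -0.8, -4.3]
opening: 0.021
grip_force: 88.4
now [ 0.4749 -0.0332  0.0974] rot [-0.    0.05 -0.08] shift mm [-0.1 -2.8 59.4] F [ 0.1 -0.8 -4.3] open 0.021 grip 88.4 t 4.1
top red [313. 136.] (array([807.5,  -7.5]), array([32.6, 29. ]), 1.2)
top blade [328.54066265 202.37048193] (array([695.3, -43.3]), array([133.3,  36.9]), 83.9)
0 [0. 0. 0.]
top blade [318.41406094 297.3706433 ] (array([514.7, -26. ]), array([133.9, 174.2]), 85.1)
573 [ 0.0065 -0.0212  0.0641]
scene red [316. 180.] (array([489.7, -32.2]), array([71. , 20.6]), 5.8)
scene red [312. 281.] (array([776.1, -10.9]), array([32.8, 22.7]), 6.6)
scene red [626. 349.] (array([861.6, 664.6]), array([40.9, 57.8]), 36.0)
scene blade [315.51230769 128.32769231] (array([244.7, -56.9]), array([105. ,  96.9]), 2.1)
0 [0. 0. 0.]
scene blade [313.40239521 210.84431138] (array([521.8, -33.1]), array([154.7,  55.4]), 0.9)
826 [-0.0007 -0.008   0.0621]
```

View pics/scene1.png

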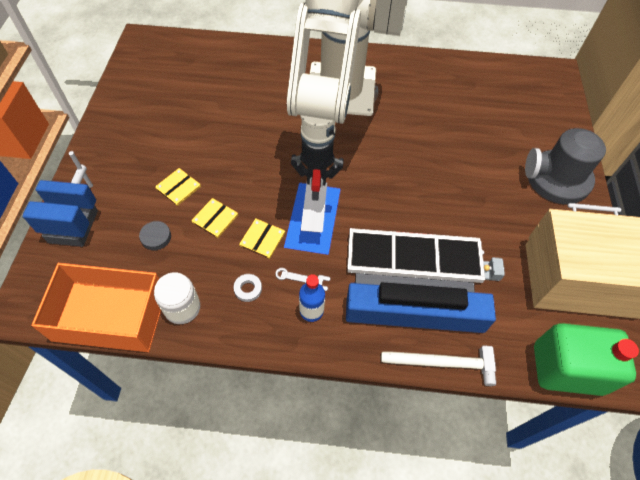

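```bash
cat >> h.py <<'E'
def at(c,yaw,back):  # lifter-origin pose 'back' m behind point c -> TCP xy (origin is 1 mm ahead of TCP)
    u=np.array([np.cos(np.radians(yaw)),np.sin(np.radians(yaw))]); return np.array(c)-u*(back+.001)
E
python3 - <<'E'
from plant import *
from h import *
go(sense(),(*at((.459,-.429),-34.2,.192),.1),-34.2)
E
```

```text
now [ 0.4741 -0.0331  0.0965] rot [-1.000e-02 -8.000e-02  3.527e+01] shift mm [ -17.  -335.9   -3.5] F [ 0.1 -0.6 -3.2] open 0.0203 grip 88.4 t 4.2
```

```bash
python3 -m inch '{"rot":[[0,0,8.8],[0,0,8.8],[0,0,8.8],[0,0,8.8],[0,0,0],[0,0,0],[0,0,0],[0,0,0]],"delta_pos":[[0,0,0],[0,0,0],[0,0,0],[0,0,0],[-0.001,-0.03,0],[-0.002,-0.05,0],[-0.002,-0.05,0],[-0.002,-0.05,0]],"gripper":[1,1,1,1,1,1,1,1]}' 90
python3 -m inch '{"rot":[[0,0,0],[0,0,0],[0,0,0],[0,0,0],[0,0,0]],"delta_pos":[[-0.003,-0.05,0],[-0.003,-0.05,0],[-0.003,-0.04,0],[-0.001,-0.016,0],[0,0,0]],"gripper":[1,1,1,1,1]}' 90
python3 - <<'E'
from plant import *
from h import *
f=grab_frame('top');h,s,v=hsv(f)
m=((h>22)&(h<35)&(s>150)&(v>120)).astype(np.uint8)
m=cv2.morphologyEx(m,cv2.MORPH_CLOSE,np.ones((9,9)))
for uv in comps(f,m,300): print('cover',uv.mean(0).round(),rect(f,uv,.011))
go(sense(),(*at((.459,-.429),-34.2,.192),.0395),-34.2)
E
```

```text
t: 5.2
position: [0.3781, -0.1869, 0.0964]
tool_rot: [[-0.828, 0.561, -0.001], [0.561, 0.828, 0.001], [0.002, -0.0, -1.0]]
ft_force: [0.2, -0.1, -2.8]
opening: 0.0209
grip_force: 88.4
t: 5.82
position: [0.2997, -0.321, 0.0967]
tool_rot: [[-0.827, 0.563, -0.001], [0.563, 0.827, 0.001], [0.001, 0.0, -1.0]]
ft_force: [0.2, -0.2, -2.3]
opening: 0.0207
grip_force: 88.8
cover [385. 253.] (array([ 602.4, -162.5]), array([90.4, 90.5]), 70.9)
cover [453. 278.] (array([ 552.2, -302. ]), array([89.7, 90.3]), 62.6)
cover [516. 325.] (array([ 459.8, -428.7]), array([90. , 89.8]), 55.7)
now [ 0.3    -0.3203  0.0967] rot [ 0.03 -0.08  0.02] shift mm [ 0.4 -0.6 57.2] F [-0.2  0.2 -2.1] open 0.0209 grip 88.8 t 5.88
```

```bash
python3 -m inch '{"rot":[[0,0,0],[0,0,0],[0,0,0],[0,0,0]],"delta_pos":[[0,0,0.025],[0,0,0.022],[0,0,0.01],[0,0,0]],"gripper":[1,1,1,1]}' 90
python3 - <<'E'
from plant import *
from h import *
go(sense(),(*at((.459,-.429),-34.2,.192),.0395),-34.2)
f=grab_frame('scene');u=f['frame'][120:270,110:310]
cv2.imwrite('pics/s2.png',cv2.resize(u,None,fx=4,fy=4,interpolation=cv2.INTER_CUBIC)[:,:,::-1])
E
```

```text
t: 6.38
position: [0.3004, -0.3199, 0.0398]
tool_rot: [[-0.828, 0.56, -0.001], [0.56, 0.828, 0.001], [0.002, 0.0, -1.0]]
ft_force: [-0.4, -0.1, -3.5]
opening: 0.0212
grip_force: 88.8
now [ 0.3004 -0.3199  0.0398] rot [ 0.03 -0.1   0.14] shift mm [ 0.5 -1.1  0.3] F [-0.4 -0.1 -3.5] open 0.0212 grip 88.8 t 6.38
```

View pics/s2.png

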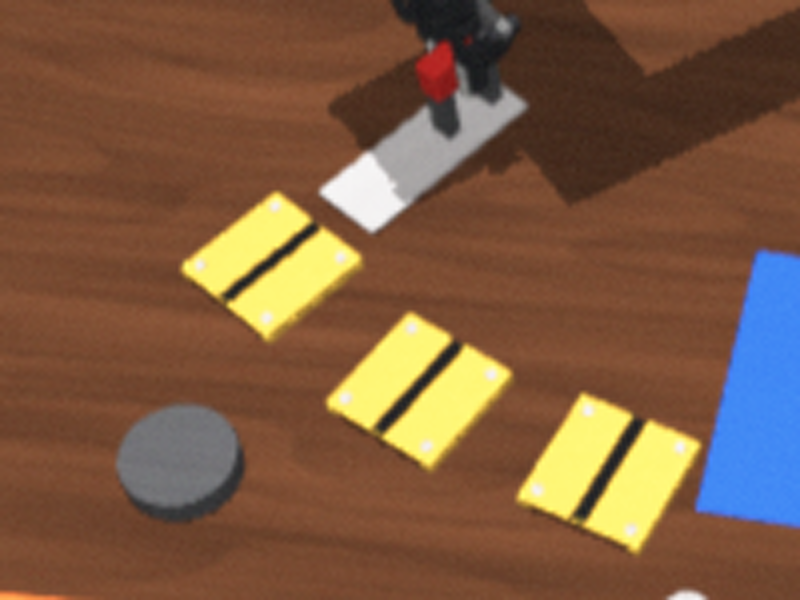

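The blade tip, at crop pixel (347,210), is lined up with the stripe end of the nearest cover at (317,228), with a gap of about 20 mm.

```bash
python3 -m inch '{"rot":[[0,0,0],[0,0,0],[0,0,0],[0,0,0],[0,0,0]],"delta_pos":[[-0.015,-0.0005,0],[-0.025,-0.0005,0],[-0.025,0,0],[-0.025,0,0],[0,0,0]],"gripper":[1,1,1,1,1]}' 90
python3 -m inch '{"rot":[[0,0,0],[0,0,0],[0,0,0]],"delta_pos":[[-0.015,0,0],[-0.006,0,0],[0,0,0]],"gripper":[1,1,1]}' 90
python3 - <<'E'
from plant import *
from h import *
go(sense(),(*at((.459,-.429),-34.2,.080),.0395),-34.2)
f=grab_frame('top');h,s,v=hsv(f)
m=((h>22)&(h<35)&(s>150)&(v>120)).astype(np.uint8)
m=cv2.morphologyEx(m,cv2.MORPH_CLOSE,np.ones((9,9)))
for uv in comps(f,m,300): print('cover',uv.mean(0).round(),rect(f,uv,.011))
E
```

```text
t: 7.05
position: [0.377, -0.3745, 0.0414]
tool_rot: [[-0.828, 0.561, 0.003], [0.561, 0.828, -0.003], [-0.005, -0.001, -1.0]]
ft_force: [-0.5, -0.6, -3.6]
opening: 0.0212
grip_force: 88.7
t: 7.42
position: [0.3919, -0.3843, 0.0404]
tool_rot: [[-0.828, 0.561, 0.0], [0.561, 0.828, -0.0], [-0.0, -0.0, -1.0]]
ft_force: [-0.6, -0.5, -2.2]
opening: 0.0211
grip_force: 88.7
now [ 0.3919 -0.3843  0.0404] rot [-0.01  0.02  0.07] shift mm [0.4 0.7 0.9] F [-0.6 -0.5 -2.2] open 0.0211 grip 88.7 t 7.42
cover [385. 253.] (array([ 602.5, -162.6]), array([90.4, 90.5]), 71.2)
cover [453. 278.] (array([ 552.3, -302. ]), array([89.6, 90.7]), 62.5)
cover [517. 318.] (array([ 459.7, -427.4]), array([90.8, 88.1]), 55.0)
```

```bash
python3 -m inch '{"rot":[[0,0,0],[0,0,0],[0,0,0],[0,0,0],[0,0,0],[0,0,0],[0,0,0],[0,0,0]],"delta_pos":[[0,0,-0.003],[0,0,-0.004],[0,0,-0.008],[0,0,-0.015],[0,0,-0.02],[0,0,-0.015],[0,0,-0.005],[0,0,0]],"gripper":[1,1,1,1,1,1,1,1]}' 90
python3 - <<'E'
from plant import *
from h import *
go(sense(),(*at((.6116-.03,.3536-.001),1.7,.080),.11),1.7)
f=grab_frame('scene');u=f['frame'][120:270,110:310]
cv2.imwrite('pics/s3.png',cv2.resize(u,None,fx=3,fy=3,interpolation=cv2.INTER_CUBIC)[:,:,::-1])
E
```

```text
t: 8.48
position: [0.3917, -0.384, 0.1107]
tool_rot: [[-0.828, 0.561, 0.0], [0.561, 0.828, -0.0], [-0.001, -0.0, -1.0]]
ft_force: [-0.1, -1.0, -3.9]
opening: 0.0211
grip_force: 88.7
now [ 0.3917 -0.384   0.1107] rot [-2.000e-02  3.000e-02 -3.583e+01] shift mm [-1.307e+02  7.307e+02  7.000e-01] F [-0.1 -1.  -3.9] open 0.0211 grip 88.7 t 8.47
```

View pics/s3.png

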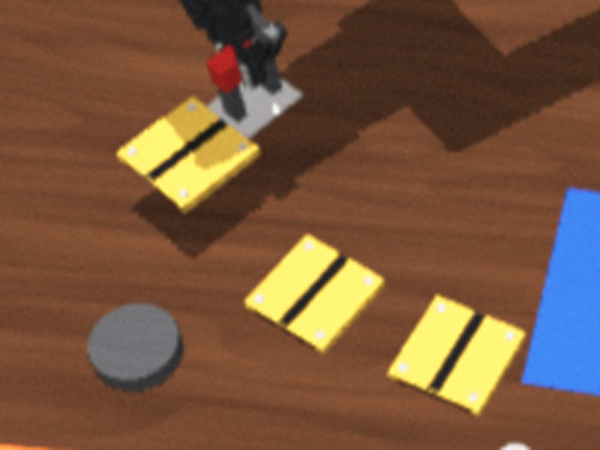

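```bash
python3 -m inch '{"rot":[[0,0,-5],[0,0,-7.7],[0,0,-7.7],[0,0,-7.7],[0,0,-7.7],[0,0,0],[0,0,0],[0,0,0]],"delta_pos":[[0,0,0],[0,0,0],[0,0,0],[0,0,0],[0,0,0],[0,0.02,0],[0,0.035,0],[-0.01,0.045,0]],"gripper":[1,1,1,1,1,1,1,1]}' 90
python3 -m inch '{"rot":[[0,0,0],[0,0,0],[0,0,0],[0,0,0],[0,0,0],[0,0,0],[0,0,0],[0,0,0]],"delta_pos":[[-0.01,0.045,0],[-0.01,0.045,0],[-0.01,0.045,0],[-0.01,0.045,0],[-0.01,0.045,0],[-0.01,0.045,0],[-0.01,0.045,0],[-0.01,0.045,0]],"gripper":[1,1,1,1,1,1,1,1]}' 90
python3 -m inch '{"rot":[[0,0,0],[0,0,0],[0,0,0],[0,0,0],[0,0,0],[0,0,0],[0,0,0],[0,0,0]],"delta_pos":[[-0.01,0.045,0],[-0.01,0.045,0],[-0.01,0.045,0],[-0.01,0.045,0],[0,0.04,0],[0,0.03,0],[0,0.015,0],[0,0.006,0]],"gripper":[1,1,1,1,1,1,1,1]}' 90
python3 -m inch '{"rot":[[0,0,0]],"delta_pos":[[0,0,0]],"gripper":[1]}' 90
cat >> h.py <<'E'
def covers(f,zs=(.011,)):
    h,s,v=hsv(f);m=((h>22)&(h<35)&(s>150)&(v>120)).astype(np.uint8)
    m=cv2.morphologyEx(m,cv2.MORPH_CLOSE,np.ones((9,9)))
    for uv in comps(f,m,300): print('cover',uv.mean(0).round(),'z',np.median(depthpts(f,uv)[:,2]).round(4),*[rect(f,uv,z) for z in zs])
E
python3 - <<'E'
from plant import *
from h import *
go(sense(),(*at((.6116,.3536),1.7,.080),.0665),1.7)
for n in ['top','scene']:
    f=grab_frame(n);print(n);covers(f,(.011,.0825))
    cv2.imwrite(f'pics/{n}4.png',f['frame'][:,:,::-1])
E
```

```text
t: 9.52
position: [0.3976, -0.2819, 0.1097]
tool_rot: [[-1.0, -0.025, -0.001], [-0.025, 1.0, 0.001], [0.001, 0.001, -1.0]]
ft_force: [0.5, -0.1, -3.0]
opening: 0.0209
grip_force: 88.7
t: 10.52
position: [0.4669, 0.0805, 0.11]
tool_rot: [[-1.0, -0.027, -0.001], [-0.027, 1.0, -0.0], [0.001, -0.0, -1.0]]
ft_force: [0.4, -1.2, -3.7]
opening: 0.0208
grip_force: 88.7
t: 11.52
position: [0.4992, 0.3507, 0.1098]
tool_rot: [[-1.0, -0.029, -0.001], [-0.029, 1.0, -0.001], [0.001, -0.001, -1.0]]
ft_force: [0.3, -0.4, -5.3]
opening: 0.0212
grip_force: 88.6
t: 11.65
position: [0.4998, 0.3499, 0.11]
tool_rot: [[-1.0, -0.029, -0.001], [-0.029, 1.0, -0.001], [0.001, -0.001, -1.0]]
ft_force: [0.1, -0.4, -4.7]
opening: 0.0212
grip_force: 88.6
now [0.4998 0.3499 0.11  ] rot [-0.04 -0.04 -0.06] shift mm [-30.8   0.4  43.5] F [ 0.1 -0.4 -4.7] open 0.0212 grip 88.6 t 11.65
top
cover [385. 253.] z 0.0127 (array([ 602.4, -162.6]), array([90.5, 90.5]), 70.9) (array([ 591.5, -154.5]), array([84.2, 84.2]), 70.9)
cover [127. 250.] z 0.0812 (array([591. , 379.7]), array([93.9, 99. ]), 1.3) (array([580.9, 350.1]), array([87.4, 92.1]), 1.3)
cover [453. 278.] z 0.0125 (array([ 552.2, -302. ]), array([89.7, 90.3]), 62.6) (array([ 544.8, -284.2]), array([83.5, 84. ]), 62.6)
scene
```

```bash
python3 -m inch '{"rot":[[0,0,0],[0,0,0],[0,0,0],[0,0,0],[0,0,0],[0,0,0],[0,0,0],[0,0,0]],"delta_pos":[[-0.01,0,0.005],[-0.014,0,0.01],[-0.007,0.0005,0.012],[0,0,0.008],[0,0,0.004],[0,0,0.0025],[0,0,0.001],[0,0,0]],"gripper":[1,1,1,1,1,1,1,1]}' 90
python3 - <<'E'
from plant import *
from h import *
go(sense(),(*at((.6116,.3536),1.7,.080),.0675),1.7)
for n in ['top','scene']:
    f=grab_frame(n);print(n);covers(f,(.011,.039))
    h,s,v=hsv(f)
    for uv in comps(f,v<60,800):
        if uv[:,1].mean()>200:print('dark',uv.mean(0).round(),rect(f,uv,.028))
u=f['frame'][140:320,320:520]
cv2.imwrite('pics/s5.png',cv2.resize(u,None,fx=3.3,fy=3.3,interpolation=cv2.INTER_CUBIC)[:,:,::-1])
E
```

```text
t: 12.75
position: [0.5313, 0.3521, 0.0682]
tool_rot: [[-1.0, -0.029, 0.001], [-0.029, 1.0, 0.0], [-0.001, 0.0, -1.0]]
ft_force: [-0.4, 0.0, -2.1]
opening: 0.0212
grip_force: 88.7
now [0.5313 0.3521 0.0682] rot [ 0.02  0.03 -0.02] shift mm [ 0.7 -0.9  0.7] F [-0.4  0.  -2.1] open 0.0212 grip 88.7 t 12.75
top
cover [135. 238.] z 0.0411 (array([618.2, 365.2]), array([88.7, 92.7]), 0.6) (array([613.5, 354. ]), array([86.3, 90.2]), 0.6)
cover [385. 253.] z 0.0126 (array([ 602.5, -162.5]), array([90.4, 90.7]), 70.9) (array([ 598.2, -159.4]), array([87.9, 88.2]), 70.9)
cover [453. 278.] z 0.0124 (array([ 552.2, -302. ]), array([89.6, 90.5]), 62.5) (array([ 549.3, -295. ]), array([87.2, 88.1]), 62.5)
dark [245. 241.] (array([619.7, 129.6]), array([97.1, 98.3]), 1.4)
dark [191. 241.] (array([614.9, 242.1]), array([97.2, 98.2]), 1.3)
scene
cover [212. 216.] z 0.011 (array([ 551.1, -302.8]), array([91.5, 90.6]), 63.1) (array([ 569.1, -294.5]), array([89.3, 88.4]), 63.1)
dark [472. 202.] (array([435.6, 396.9]), array([122.7, 168.1]), 57.2)
dark [372. 250.] (array([616.2, 127.7]), array([93.6, 97. ]), 1.7)
dark [415. 253.] (array([612.4, 241. ]), array([95.5, 99.2]), 1.7)
dark [423. 296.] (array([732.4, 260.3]), array([ 56.7, 215.6]), 1.6)
```

View pics/s5.png

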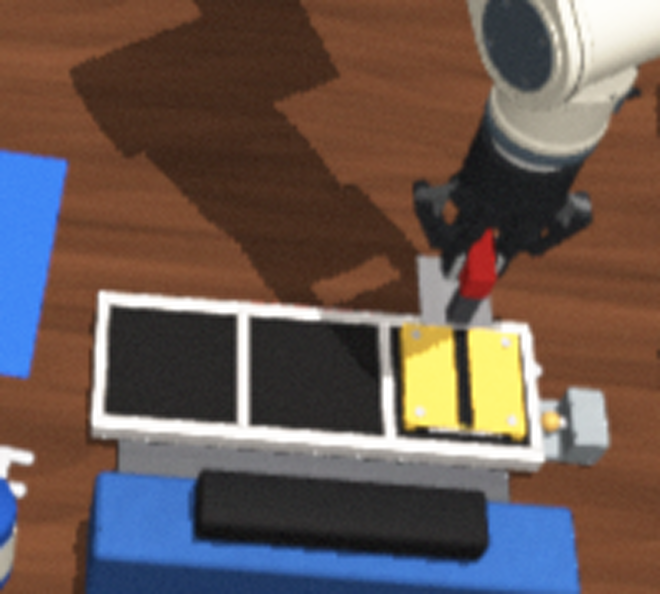

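The cover sits inside the nest, at crop pixels (400–525, 325–440), with the blade still in the tunnel. Next I withdraw the blade.

```bash
python3 -m inch '{"rot":[[0,0,0],[0,0,0],[0,0,0],[0,0,0],[0,0,0],[0,0,0],[0,0,0],[0,0,0]],"delta_pos":[[0.003,0,0.0003],[0.008,0,0],[0.015,0,0],[0.02,0,0],[0.025,0,0],[0.025,0,0],[0.015,0,0],[0,0,-0.02]],"gripper":[1,1,1,1,1,1,1,1]}' 90
python3 -m inch '{"rot":[[0,0,0],[0,0,0],[0,0,0]],"delta_pos":[[0,0,-0.02],[0,0,0],[0,0,0]],"gripper":[1,1,1]}' 90
python3 - <<'E'
from plant import *
from h import *
go(sense(),(*at((.552,-.302),-27.5,.195),.0945),-27.5)
f=grab_frame('top');covers(f,(.011,.039))
E
```

```text
t: 13.85
position: [0.4176, 0.3477, 0.0865]
tool_rot: [[-1.0, -0.03, -0.003], [-0.03, 1.0, -0.003], [0.003, -0.003, -1.0]]
ft_force: [1.2, 0.3, -3.0]
opening: 0.021
grip_force: 88.7
t: 14.22
position: [0.4199, 0.3484, 0.1071]
tool_rot: [[-1.0, -0.029, -0.0], [-0.029, 1.0, -0.0], [0.0, -0.0, -1.0]]
ft_force: [0.4, 0.4, -3.3]
opening: 0.0207
grip_force: 88.8
now [0.4199 0.3484 0.1071] rot [-2.000e-02 -1.000e-02  2.917e+01] shift mm [-221.5 -515.9   12.6] F [ 0.4  0.4 -3.3] open 0.0207 grip 88.8 t 14.22
cover [136. 241.] z 0.041 (array([615. , 364.1]), array([94.7, 94.8]), 1.3) (array([610.3, 353. ]), array([92.1, 92.2]), 1.3)
cover [385. 253.] z 0.0126 (array([ 602.4, -162.6]), array([90.2, 90.5]), 70.9) (array([ 598.1, -159.4]), array([87.7, 88.1]), 70.9)
cover [453. 278.] z 0.0124 (array([ 552.2, -302. ]), array([89.7, 90.3]), 62.6) (array([ 549.3, -295. ]), array([87.3, 87.8]), 62.6)
```

```bash
python3 -m inch '{"rot":[[0,0,9.7],[0,0,9.7],[0,0,9.8],[0,0,0],[0,0,0],[0,0,0],[0,0,0],[0,0,0]],"delta_pos":[[0,0,0],[0,0,0],[0,0,0],[-0.02,-0.047,0],[-0.02,-0.047,0],[-0.02,-0.047,0],[-0.02,-0.047,0],[-0.02,-0.047,0]],"gripper":[1,1,1,1,1,1,1,1]}' 90
python3 -m inch '{"rot":[[0,0,0],[0,0,0],[0,0,0],[0,0,0],[0,0,0],[0,0,0],[0,0,0],[0,0,0]],"delta_pos":[[-0.02,-0.047,0],[-0.02,-0.047,0],[-0.02,-0.047,0],[-0.02,-0.047,0],[-0.021,-0.047,0.004],[-0.02,-0.046,0.008],[0,0,0.03],[0,0,0.015]],"gripper":[1,1,1,1,1,1,1,1]}' 90
python3 -m inch '{"rot":[[0,0,0],[0,0,0]],"delta_pos":[[0,0,0],[0,0,0]],"gripper":[1,1]}' 90
python3 - <<'E'
from plant import *
from h import *
f=grab_frame('top');covers(f)
go(sense(),(*at((.552,-.302),-27.5,.195),.0395),-27.5)
E
```

```text
t: 15.28
position: [0.3996, 0.0925, 0.1069]
tool_rot: [[-0.887, 0.462, -0.001], [0.462, 0.887, -0.0], [0.001, -0.001, -1.0]]
ft_force: [2.0, -0.1, -2.4]
opening: 0.0215
grip_force: 89.0
t: 16.27
position: [0.3765, -0.211, 0.0489]
tool_rot: [[-0.886, 0.464, -0.002], [0.464, 0.886, 0.001], [0.003, 0.0, -1.0]]
ft_force: [0.0, -0.2, -2.8]
opening: 0.0207
grip_force: 89.4
t: 16.52
position: [0.378, -0.2106, 0.0508]
tool_rot: [[-0.887, 0.461, 0.0], [0.461, 0.887, -0.0], [-0.0, 0.0, -1.0]]
ft_force: [0.1, 0.3, -3.0]
opening: 0.021
grip_force: 89.3
cover [136. 241.] z 0.041 (array([615. , 364.5]), array([94.7, 94.1]), 1.4)
cover [385. 253.] z 0.0127 (array([ 602.4, -162.6]), array([90.2, 90.5]), 70.9)
cover [453. 278.] z 0.0125 (array([ 552.3, -301.7]), array([90.2, 90.4]), 62.5)
now [ 0.3783 -0.2107  0.0511] rot [-0.    0.05  0.04] shift mm [-0.2 -0.7 11.6] F [-1.1 -0.5 -2.2] open 0.0212 grip 89.3 t 16.57
```

```bash
python3 -m inch '{"rot":[[0,0,0],[0,0,0],[0,0,0],[0,0,0],[0,0,0],[0,0,0],[0,0,0],[0,0,0]],"delta_pos":[[0,-0.0005,0.007],[0,0,0.0042],[0,0,0],[-0.015,0,0],[-0.025,0,0],[-0.025,0,0],[-0.025,0,0],[0,0,0]],"gripper":[1,1,1,1,1,1,1,1]}' 90
python3 -m inch '{"rot":[[0,0,0],[0,0,0],[0,0,0],[0,0,0]],"delta_pos":[[-0.017,0,0],[-0.008,0,0],[0,0,0],[0,0,0]],"gripper":[1,1,1,1]}' 90
python3 - <<'E'
from plant import *
from h import *
go(sense(),(*at((.552,-.302),-27.5,.08),.0395),-27.5)
covers(grab_frame('top'))
E
```

```text
t: 17.58
position: [0.4604, -0.2549, 0.0398]
tool_rot: [[-0.887, 0.462, 0.003], [0.462, 0.887, -0.002], [-0.004, -0.0, -1.0]]
ft_force: [-0.3, -0.2, -3.5]
opening: 0.0211
grip_force: 89.4
t: 18.08
position: [0.4787, -0.2642, 0.0392]
tool_rot: [[-0.887, 0.462, -0.001], [0.462, 0.887, 0.001], [0.001, 0.0, -1.0]]
ft_force: [-0.4, -0.0, -2.5]
opening: 0.021
grip_force: 89.4
now [ 0.4787 -0.2642  0.0392] rot [ 0.   -0.07 -0.03] shift mm [-1.4  0.3 -0.3] F [-0.4 -0.  -2.5] open 0.021 grip 89.4 t 18.07
cover [136. 241.] z 0.041 (array([615. , 364.1]), array([94.7, 95.2]), 1.3)
cover [385. 253.] z 0.0126 (array([ 602.5, -162.6]), array([90.3, 91. ]), 71.1)
cover [443. 266.] z 0.0126 (array([ 564.2, -278.5]), array([37.5, 90.5]), 61.8)
```

```bash
python3 -m inch '{"rot":[[0,0,0],[0,0,0],[0,0,0],[0,0,0],[0,0,0],[0,0,0],[0,0,0],[0,0,0]],"delta_pos":[[-0.001,0,-0.003],[0,0,-0.004],[0,0,-0.008],[0,0,-0.015],[0,0,-0.02],[0,0,-0.015],[0,0,-0.006],[0,0,0]],"gripper":[1,1,1,1,1,1,1,1]}' 90
python3 - <<'E'
from plant import *
from h import *
go(sense(),(*at((.615,.2417),1.7,.080),.0675),1.7)
f=grab_frame('scene');covers(f);u=f['frame'][120:270,160:360]
cv2.imwrite('pics/s6.png',cv2.resize(u,None,fx=3,fy=3,interpolation=cv2.INTER_CUBIC)[:,:,::-1])
E
```

```text
t: 19.12
position: [0.4805, -0.2652, 0.1108]
tool_rot: [[-0.887, 0.462, 0.001], [0.462, 0.887, -0.0], [-0.001, -0.0, -1.0]]
ft_force: [0.1, -0.5, -4.0]
opening: 0.0209
grip_force: 89.3
now [ 0.4805 -0.2652  0.1108] rot [-2.000e-02  5.000e-02 -2.923e+01] shift mm [-68.5 502.7  43.3] F [ 0.1 -0.5 -4. ] open 0.0209 grip 89.3 t 19.12
cover [208. 205.] z 0.0799 (array([ 506. , -325.3]), array([97.3, 95.1]), 62.8)
```

View pics/s6.png

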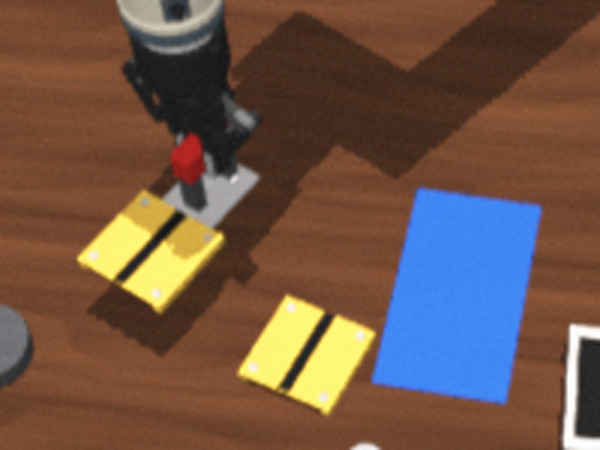

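The second cover is lifted on the blade (crop pixel (150,250)) and the third is undisturbed at (307,355).

```bash
python3 -m inch '{"rot":[[0,0,-5],[0,0,-8],[0,0,-8],[0,0,-8.2],[0,0,0],[0,0,0],[0,0,0],[0,0,0]],"delta_pos":[[0,0,0],[0,0,0],[0,0,0],[0,0,0],[0,0.02,0],[0,0.035,0],[-0.0085,0.045,0],[-0.0085,0.045,0]],"gripper":[1,1,1,1,1,1,1,1]}' 90
python3 -m inch '{"rot":[[0,0,0],[0,0,0],[0,0,0],[0,0,0],[0,0,0],[0,0,0],[0,0,0],[0,0,0]],"delta_pos":[[-0.0085,0.045,0],[-0.0085,0.045,0],[-0.0085,0.045,0],[-0.0085,0.045,0],[-0.0085,0.045,0],[-0.0085,0.045,0],[0,0.04,0],[0,0.028,0]],"gripper":[1,1,1,1,1,1,1,1]}' 90
python3 -m inch '{"rot":[[0,0,0],[0,0,0],[0,0,0]],"delta_pos":[[0,0.014,0],[0,0.0055,0],[0,0,0]],"gripper":[1,1,1]}' 90
python3 - <<'E'
from plant import *
from h import *
go(sense(),(*at((.615,.2417),1.7,.080),.0675),1.7)
covers(grab_frame('top'),(.011,.079))
E
```

```text
t: 20.18
position: [0.4924, -0.1175, 0.1099]
tool_rot: [[-1.0, -0.026, -0.001], [-0.026, 1.0, 0.001], [0.001, 0.001, -1.0]]
ft_force: [0.3, 0.3, -4.0]
opening: 0.0209
grip_force: 89.3
t: 21.18
position: [0.5327, 0.2221, 0.1096]
tool_rot: [[-1.0, -0.028, -0.001], [-0.028, 1.0, -0.0], [0.001, -0.0, -1.0]]
ft_force: [0.5, -0.3, -4.3]
opening: 0.0212
grip_force: 89.2
t: 21.55
position: [0.5334, 0.2387, 0.1101]
tool_rot: [[-1.0, -0.029, -0.001], [-0.029, 1.0, -0.0], [0.001, -0.0, -1.0]]
ft_force: [0.2, -0.7, -3.9]
opening: 0.0214
grip_force: 89.2
now [0.5334 0.2387 0.1101] rot [-0.02 -0.03 -0.06] shift mm [-0.7  0.6 42.6] F [ 0.2 -0.7 -3.9] open 0.0214 grip 89.2 t 21.55
cover [185. 233.] z 0.0811 (array([625.6, 268.4]), array([ 92.8, 116.2]), 2.8) (array([613.7, 247.6]), array([ 86.6, 108.5]), 2.8)
cover [385. 253.] z 0.0125 (array([ 602.6, -162.6]), array([90.3, 90.9]), 70.9) (array([ 592.2, -154.9]), array([84.4, 84.9]), 70.9)
```

```bash
python3 -m inch '{"rot":[[0,0,0],[0,0,0],[0,0,0],[0,0,0],[0,0,0],[0,0,0],[0,0,0],[0,0,0]],"delta_pos":[[-0.0005,0.0005,0.006],[0,0,0.01],[0,0,0.012],[0,0,0.008],[0,0,0.004],[0,0,0.0023],[0,0,0],[0,0,0]],"gripper":[1,1,1,1,1,1,1,1]}' 90
python3 - <<'E'
from plant import *
from h import *
go(sense(),(*at((.615,.2417),1.7,.080),.0675),1.7)
f=grab_frame('top');covers(f,(.011,.039))
cv2.imwrite('pics/t7.png',cv2.resize(f['frame'][190:300,80:290],None,fx=3.5,fy=3.5,interpolation=cv2.INTER_CUBIC)[:,:,::-1])
E
```

```text
t: 22.6
position: [0.5345, 0.2398, 0.0684]
tool_rot: [[-1.0, -0.029, 0.001], [-0.029, 1.0, 0.0], [-0.001, 0.0, -1.0]]
ft_force: [-0.2, -0.0, -2.9]
opening: 0.021
grip_force: 89.3
now [0.5345 0.2398 0.0684] rot [ 0.02  0.04 -0.02] shift mm [ 0.5 -0.5  0.9] F [-0.2 -0.  -2.9] open 0.021 grip 89.3 t 22.6
cover [192. 236.] z 0.041 (array([624.1, 248.4]), array([86.1, 94.6]), 1.4) (array([619.2, 240.4]), array([83.8, 92. ]), 1.4)
cover [385. 253.] z 0.0126 (array([ 602.4, -162.6]), array([90.6, 90.5]), 70.9) (array([ 598.1, -159.4]), array([88.1, 88.1]), 70.9)
```

View pics/t7.png

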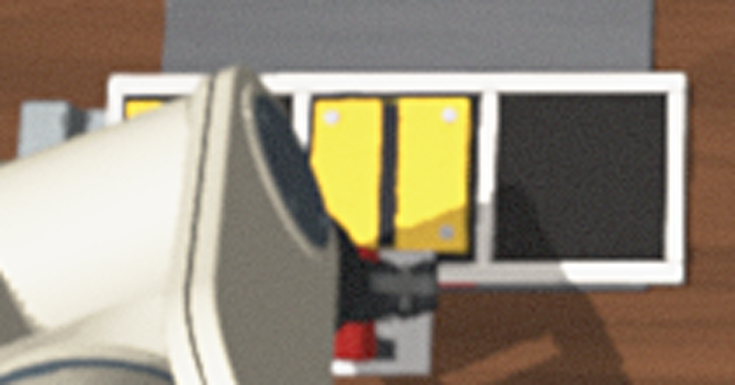

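The cover lies within the middle nest at crop pixels (312–470, 97–250), with gaps on all visible sides. Next: withdraw, then go to the last cover.

```bash
python3 -m inch '{"rot":[[0,0,0],[0,0,0],[0,0,0],[0,0,0],[0,0,0],[0,0,0],[0,0,0],[0,0,0]],"delta_pos":[[0.003,0,0.0003],[0.008,0,0],[0.015,0,0],[0.02,0,0],[0.025,0,0],[0.025,0,0],[0.015,0,0],[0,0,-0.02]],"gripper":[1,1,1,1,1,1,1,1]}' 90
python3 -m inch '{"rot":[[0,0,0],[0,0,0],[0,0,0]],"delta_pos":[[0,0,-0.02],[0,0,0],[0,0,0]],"gripper":[1,1,1]}' 90
python3 - <<'E'
from plant import *
from h import *
go(sense(),(*at((.602,-.162),-19,.195),.0945),-19)
f=grab_frame('top');covers(f,(.011,.039))
E
```

```text
t: 23.65
position: [0.4204, 0.2356, 0.0869]
tool_rot: [[-1.0, -0.03, -0.004], [-0.03, 1.0, -0.002], [0.004, -0.002, -1.0]]
ft_force: [1.8, 0.2, -2.0]
opening: 0.0208
grip_force: 89.2
t: 24.02
position: [0.4229, 0.2363, 0.1073]
tool_rot: [[-1.0, -0.029, -0.0], [-0.029, 1.0, -0.0], [0.0, -0.0, -1.0]]
ft_force: [0.1, 0.6, -3.6]
opening: 0.0208
grip_force: 89.4
now [0.4229 0.2363 0.1073] rot [-1.000e-02 -1.000e-02  2.068e+01] shift mm [-103.  -318.3   12.8] F [ 0.1  0.6 -3.6] open 0.0208 grip 89.4 t 24.02
cover [136. 241.] z 0.0411 (array([615. , 363.9]), array([94.6, 95.2]), 1.3) (array([610.4, 352.8]), array([92.1, 92.6]), 1.3)
cover [191. 240.] z 0.041 (array([620.2, 247.9]), array([94.8, 95. ]), 2.3) (array([615.4, 239.9]), array([92.2, 92.4]), 2.3)
cover [385. 253.] z 0.0126 (array([ 602.2, -162.5]), array([90.2, 90.2]), 70.9) (array([ 597.9, -159.4]), array([87.7, 87.7]), 70.9)
```

```bash
python3 -m inch '{"rot":[[0,0,10.3],[0,0,10.4],[0,0,0],[0,0,0],[0,0,0],[0,0,0],[0,0,0],[0,0,0]],"delta_pos":[[0,0,0],[0,0,0],[-0.014,-0.045,0],[-0.015,-0.046,0],[-0.015,-0.046,0],[-0.015,-0.046,0],[-0.015,-0.046,0],[-0.015,-0.046,0]],"gripper":[1,1,1,1,1,1,1,1]}' 90
python3 -m inch '{"rot":[[0,0,0],[0,0,0],[0,0,0],[0,0,0],[0,0,0]],"delta_pos":[[-0.014,-0.043,0.012],[0,0,0.03],[0,0,0.015],[0,0,0],[0,0,0]],"gripper":[1,1,1,1,1]}' 90
python3 - <<'E'
from plant import *
from h import *
f=grab_frame('top');covers(f)
go(sense(),(*at((.602,-.162),-19,.195),.0395),-19)
E
```

```text
t: 25.08
position: [0.4171, -0.0541, 0.107]
tool_rot: [[-0.945, 0.326, -0.001], [0.326, 0.945, 0.0], [0.001, -0.0, -1.0]]
ft_force: [0.9, 0.8, -3.4]
opening: 0.0212
grip_force: 89.5
t: 25.7
position: [0.4172, -0.0973, 0.051]
tool_rot: [[-0.946, 0.325, 0.0], [0.325, 0.946, -0.0], [-0.0, 0.0, -1.0]]
ft_force: [0.1, 0.8, -3.4]
opening: 0.0208
grip_force: 89.7
cover [136. 241.] z 0.0411 (array([615., 364.]), array([94.6, 95.1]), 1.3)
cover [191. 240.] z 0.0409 (array([620.1, 247.9]), array([94.8, 95. ]), 2.3)
cover [385. 253.] z 0.0126 (array([ 602.3, -162.6]), array([90.2, 90.5]), 70.9)
now [ 0.4175 -0.0974  0.0513] rot [0.   0.05 0.04] shift mm [ 0.5 -1.  11.8] F [-0.   0.5 -3.1] open 0.0209 grip 89.7 t 25.75
```

```bash
python3 -m inch '{"rot":[[0,0,0],[0,0,0],[0,0,0],[0,0,0],[0,0,0],[0,0,0],[0,0,0],[0,0,0]],"delta_pos":[[0,-0.001,0.007],[0,0,0.0042],[0,0,0],[-0.015,0,0],[-0.025,0,0],[-0.025,0,0],[-0.025,0,0],[0,0,0]],"gripper":[1,1,1,1,1,1,1,1]}' 90
python3 -m inch '{"rot":[[0,0,0],[0,0,0],[0,0,0],[0,0,0]],"delta_pos":[[-0.017,0,0],[-0.008,0,0],[0,0,0],[0,0,0]],"gripper":[1,1,1,1]}' 90
python3 - <<'E'
from plant import *
from h import *
go(sense(),(*at((.602,-.162),-19,.08),.0395),-19)
covers(grab_frame('top'))
E
```

```text
t: 26.75
position: [0.5051, -0.1292, 0.04]
tool_rot: [[-0.945, 0.326, 0.004], [0.326, 0.945, -0.001], [-0.004, 0.0, -1.0]]
ft_force: [-0.9, 0.0, -1.8]
opening: 0.0213
grip_force: 89.7
t: 27.25
position: [0.5247, -0.136, 0.0394]
tool_rot: [[-0.945, 0.326, -0.001], [0.326, 0.945, 0.0], [0.001, -0.0, -1.0]]
ft_force: [-0.3, -0.9, -3.6]
opening: 0.0211
grip_force: 89.7
now [ 0.5247 -0.136   0.0394] rot [-0.   -0.05 -0.03] shift mm [-0.5  0.6 -0.1] F [-0.3 -0.9 -3.6] open 0.0211 grip 89.7 t 27.25
cover [136. 241.] z 0.0409 (array([615. , 364.6]), array([94.7, 94.2]), 1.4)
cover [191. 240.] z 0.0408 (array([619.9, 247.9]), array([95.4, 95. ]), 2.3)
```

```bash
python3 -m inch '{"rot":[[0,0,0],[0,0,0],[0,0,0],[0,0,0],[0,0,0],[0,0,0],[0,0,0],[0,0,0]],"delta_pos":[[-0.0005,0,-0.003],[0,0,-0.004],[0,0,-0.008],[0,0,-0.015],[0,0,-0.02],[0,0,-0.015],[0,0,-0.006],[0,0,0]],"gripper":[1,1,1,1,1,1,1,1]}' 90
python3 - <<'E'
from plant import *
from h import *
go(sense(),(*at((.6184,.1298),1.7,.080),.0675),1.7)
f=grab_frame('scene');covers(f,(.079,))
E
```

```text
t: 28.3
position: [0.5259, -0.1364, 0.111]
tool_rot: [[-0.945, 0.326, 0.001], [0.326, 0.945, -0.0], [-0.001, 0.0, -1.0]]
ft_force: [0.3, -0.3, -4.0]
opening: 0.0211
grip_force: 89.7
now [ 0.5259 -0.1364  0.111 ] rot [ -0.     0.05 -20.73] shift mm [-19.3 263.4  43.5] F [ 0.3 -0.3 -4. ] open 0.0211 grip 89.7 t 28.3
cover [260. 225.] z 0.0806 (array([ 602.2, -163.9]), array([90.8, 88.8]), 71.7)
```

```bash
python3 -m inch '{"rot":[[0,0,-6],[0,0,-8],[0,0,-6.7],[0,0,0],[0,0,0],[0,0,0],[0,0,0],[0,0,0]],"delta_pos":[[0,0,0],[0,0,0],[0,0,0],[0,0.02,0],[0,0.035,0],[-0.005,0.045,0],[-0.005,0.045,0],[-0.005,0.045,0]],"gripper":[1,1,1,1,1,1,1,1]}' 90
python3 -m inch '{"rot":[[0,0,0],[0,0,0],[0,0,0],[0,0,0],[0,0,0]],"delta_pos":[[-0.004,0.04,0],[0,0.022,0],[0,0.0115,0],[0,0,0],[0,0,0]],"gripper":[1,1,1,1,1]}' 90
python3 - <<'E'
from plant import *
from h import *
go(sense(),(*at((.6184,.1298),1.7,.080),.0675),1.7)
E
```

```text
t: 29.35
position: [0.5344, 0.0563, 0.11]
tool_rot: [[-1.0, -0.027, -0.001], [-0.027, 1.0, 0.0], [0.001, 0.0, -1.0]]
ft_force: [0.6, 0.5, -3.5]
opening: 0.021
grip_force: 89.7
t: 29.98
position: [0.5368, 0.1269, 0.1103]
tool_rot: [[-1.0, -0.028, -0.001], [-0.028, 1.0, -0.0], [0.001, -0.0, -1.0]]
ft_force: [0.6, -0.6, -3.7]
opening: 0.0209
grip_force: 89.5
now [0.5368 0.1269 0.1103] rot [-0.02 -0.03 -0.08] shift mm [-0.7  0.5 42.8] F [ 0.6 -0.6 -3.7] open 0.0209 grip 89.5 t 29.98
```

```bash
python3 -m inch '{"rot":[[0,0,0],[0,0,0],[0,0,0],[0,0,0],[0,0,0],[0,0,0],[0,0,0],[0,0,0]],"delta_pos":[[-0.0005,0.0005,0.006],[0,0,0.01],[0,0,0.012],[0,0,0.008],[0,0,0.004],[0,0,0.0025],[0,0,0],[0,0,0]],"gripper":[1,1,1,1,1,1,1,1]}' 90
python3 - <<'E'
from plant import *
from h import *
go(sense(),(*at((.6184,.1298),1.7,.080),.0675),1.7)
f=grab_frame('top');covers(f,(.011,.039))
f=grab_frame('scene')
cv2.imwrite('pics/s8.png',cv2.resize(f['frame'][170:310,330:510],None,fx=3.5,fy=3.5,interpolation=cv2.INTER_CUBIC)[:,:,::-1])
E
```

```text
t: 30.98
position: [0.5379, 0.1282, 0.0684]
tool_rot: [[-1.0, -0.029, 0.001], [-0.029, 1.0, 0.0], [-0.001, 0.0, -1.0]]
ft_force: [-0.5, 1.0, -3.2]
opening: 0.0213
grip_force: 89.6
now [0.5379 0.1282 0.0684] rot [ 0.01  0.04 -0.03] shift mm [ 0.5 -0.8  0.9] F [-0.5  1.  -3.2] open 0.0213 grip 89.6 t 30.98
cover [131. 239.] z 0.041 (array([615., 364.]), array([94.7, 95.1]), 1.3) (array([610.3, 352.9]), array([92.1, 92.5]), 1.3)
cover [257. 235.] z 0.0405 (array([633. , 107.7]), array([75.7, 40.3]), 3.0) (array([627.9, 103.5]), array([73.6, 39.2]), 3.0)
```

View pics/s8.png

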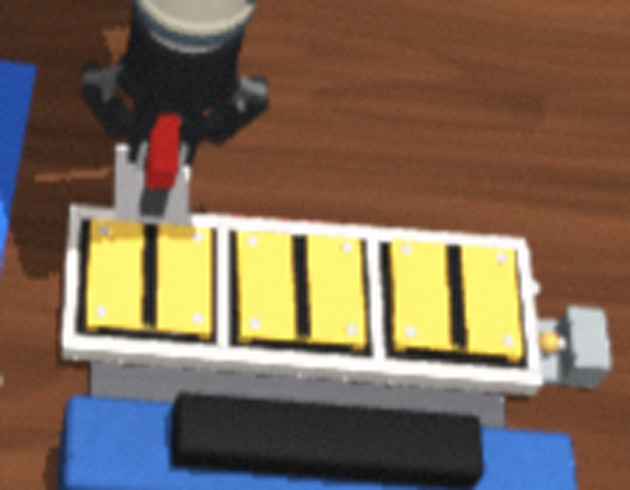

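All three covers lie inside their windows: crop centres (150,275), (300,288) and (455,297). Next: withdraw and park the lifter.

```bash
python3 -m inch '{"rot":[[0,0,0],[0,0,0],[0,0,0],[0,0,0],[0,0,0],[0,0,0],[0,0,0],[0,0,0]],"delta_pos":[[0.003,0,0.0003],[0.008,0,0],[0.015,0,0],[0.02,0,0],[0.025,0,0],[0.025,0,0],[0.015,0,0],[0,0,-0.02]],"gripper":[1,1,1,1,1,1,1,1]}' 90
python3 -m inch '{"rot":[[0,0,0],[0,0,0],[0,0,0]],"delta_pos":[[0,0,-0.01],[0,0,0],[0,0,0]],"gripper":[1,1,1]}' 90
python3 - <<'E'
from plant import *
from h import *
go(sense(),(*at((.5141,-.0358),-3.8,.045),.0382),-3.8)
for n in ['top','scene']:
    f=grab_frame(n);covers(f,(.011,.039));h,s,v=hsv(f)
    for uv in comps(f,(h>100)&(h<125)&(s>150)&(v>80),300):
        print('blue',uv.mean(0).round(),rect(f,uv,0.0))
E
```

```text
t: 32.08
position: [0.4237, 0.1244, 0.0869]
tool_rot: [[-1.0, -0.03, -0.004], [-0.03, 1.0, -0.001], [0.004, -0.001, -1.0]]
ft_force: [0.1, 0.4, -3.4]
opening: 0.0209
grip_force: 89.6
t: 32.45
position: [0.4266, 0.1248, 0.0975]
tool_rot: [[-1.0, -0.029, -0.0], [-0.029, 1.0, -0.0], [0.0, -0.0, -1.0]]
ft_force: [0.6, -0.1, -3.0]
opening: 0.021
grip_force: 89.6
now [0.4266 0.1248 0.0975] rot [-0.   -0.01  5.46] shift mm [ -52.  -154.4   59.3] F [ 0.6 -0.1 -3. ] open 0.021 grip 89.6 t 32.45
cover [136. 241.] z 0.041 (array([615., 364.]), array([94.7, 95.1]), 1.3) (array([610.3, 352.9]), array([92.1, 92.5]), 1.3)
cover [218. 240.] z 0.0408 (array([621.2, 190.9]), array([ 94.6, 209.2]), 1.4) (array([616.5, 184.5]), array([ 92. , 203.5]), 1.4)
blue [314. 152.] (array([826.6,  -5.1]), array([60. , 59.7]), 1.9)
blue [192. 162.] (array([794.1, 268.6]), array([ 89.1, 367. ]), 1.7)
blue [324. 294.] (array([515.4, -35.3]), array([118.9, 219.3]), 86.2)
blue [  5. 187.] (array([ 509.8, -911.7]), array([196.9,  43.5]), 24.0)
blue [ 59. 208.] (array([ 564.1, -736.7]), array([187.2, 168.9]), 89.7)
blue [312. 218.] (array([512.9, -36.1]), array([120. , 219.1]), 86.4)
blue [419. 311.] (array([751.2, 260.5]), array([104.1, 364.3]), 1.5)
blue [312. 296.] (array([750.7, -12.2]), array([63.4, 60.9]), 5.6)
blue [ 72. 372.] (array([1006.8, -538.7]), array([245. ,  16.7]), 65.4)
blue [558. 427.] (array([1004.7,  558.3]), array([ 17.5, 230.8]), 26.4)
```

```bash
python3 -m inch '{"rot":[[0,0,5.5],[0,0,0],[0,0,0],[0,0,0],[0,0,0],[0,0,0],[0,0,0],[0,0,0]],"delta_pos":[[0,0,0],[-0.013,-0.038,0],[-0.013,-0.039,0],[-0.013,-0.039,0],[-0.013,-0.038,0.02],[0,0,0.025],[0,0,0.01],[0,0,0]],"gripper":[1,1,1,1,1,1,1,1]}' 90
python3 - <<'E'
from plant import *
from h import *
go(sense(),(*at((.5141,-.0358),-3.8,.045),.0378),-3.8)
E
```

```text
t: 33.55
position: [0.4674, -0.032, 0.042]
tool_rot: [[-0.998, 0.066, -0.002], [0.066, 0.998, 0.0], [0.002, 0.0, -1.0]]
ft_force: [0.2, -0.1, -2.5]
opening: 0.0213
grip_force: 89.8
now [ 0.4674 -0.032   0.042 ] rot [ 0.01 -0.13 -0.  ] shift mm [-0.9 -0.7  4.2] F [ 0.2 -0.1 -2.5] open 0.0213 grip 89.8 t 33.55
```

```bash
python3 -m inch '{"rot":[[0,0,0],[0,0,0],[0,0,0],[0,0,0]],"delta_pos":[[-0.001,-0.0007,0.002],[0,0,0.0022],[0,0,0],[0,0,0]],"gripper":[1,1,1,1]}' 90
python3 -m inch '{"rot":[[0,0,0],[0,0,0],[0,0,0],[0,0,0],[0,0,0],[0,0,0]],"delta_pos":[[0,0,0],[0,0,0],[0,0,0],[0,0,0],[0,0,0],[0,0,0]],"gripper":[-0.3,-0.3,-1,-1,-1,-1]}' 90
python3 -m inch '{"rot":[[0,0,0],[0,0,0],[0,0,0],[0,0,0],[0,0,0]],"delta_pos":[[0,0,-0.02],[0,0,-0.04],[0,0,-0.05],[0,0,-0.03],[0,0,0]],"gripper":[-1,-1,-1,-1,-1]}' 60
python3 - <<'E'
from plant import *
from h import *
go(sense(),(.6184,.1298,.08),1.7)
f=grab_frame('scene');h,s,v=hsv(f)
for uv in comps(f,(s<50)&(v>150),300):
    if abs(uv[:,0].mean()-313)<15 and 180<uv[:,1].mean()<260: print('blade',rect(f,uv,.0025))
cv2.imwrite('pics/s9.png',cv2.resize(f['frame'][150:310,260:510],None,fx=3,fy=3,interpolation=cv2.INTER_CUBIC)[:,:,::-1])
E
```

```text
t: 34.05
position: [0.4693, -0.033, 0.0388]
tool_rot: [[-0.998, 0.067, 0.0], [0.067, 0.998, -0.0], [-0.0, -0.0, -1.0]]
ft_force: [0.3, -0.2, -2.8]
opening: 0.0211
grip_force: 89.8
t: 34.8
position: [0.4692, -0.0331, 0.0385]
tool_rot: [[-0.998, 0.067, -0.0], [0.067, 0.998, -0.0], [0.0, -0.0, -1.0]]
ft_force: [-0.2, -0.1, -0.2]
opening: 0.0857
grip_force: 0.0
t: 35.42
position: [0.4708, -0.0332, 0.1808]
tool_rot: [[-0.998, 0.067, 0.005], [0.067, 0.998, -0.001], [-0.005, -0.0, -1.0]]
ft_force: [-0.1, 0.2, -0.2]
opening: 0.0853
grip_force: 0.0
now [ 0.4708 -0.0332  0.1808] rot [-0.02  0.3  -5.53] shift mm [-152.4  158.6  100.8] F [-0.1  0.2 -0.2] open 0.0853 grip 0.0 t 35.42
blade (array([513.2, -36.1]), array([ 55.5, 159.7]), 85.8)
```

View pics/s9.png

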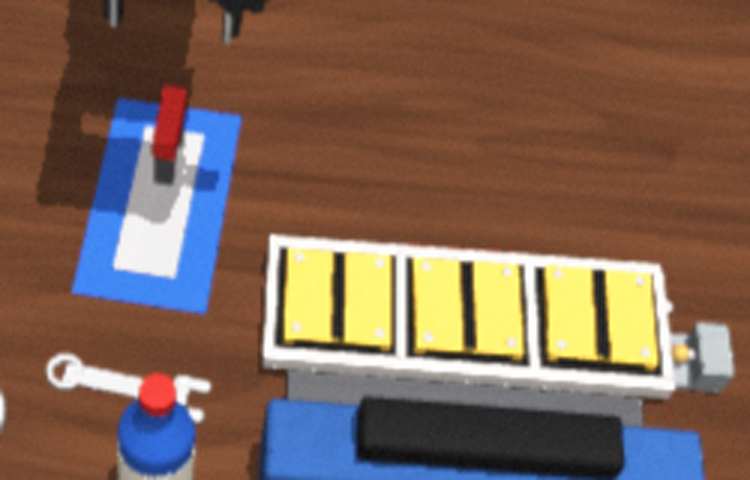

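The lifter lies centred on its mat (crop (165,200)) and the covers still stand proud in their nests. Next: press with closed fingertips.

```bash
python3 -m inch '{"rot":[[0,0,-5.5],[0,0,0],[0,0,0],[0,0,0],[0,0,0],[0,0,0],[0,0,0],[0,0,0]],"delta_pos":[[0,0,0],[-0.03,0.032,0],[-0.04,0.042,0],[-0.04,0.042,0],[-0.04,0.042,0],[0,0,0.05],[0,0,0.05],[0,0,0]],"gripper":[1,1,1,1,1,1,1,1]}' 60
python3 -m inch '{"rot":[[0,0,0],[0,0,0],[0,0,0],[0,0,0],[0,0,0]],"delta_pos":[[0,0,0.02],[0,0,0.014],[0,0,0.005],[0,0,0],[0,0,0]],"gripper":[1,1,1,1,1]}' 60
python3 - <<'E'
from plant import *
from h import *
go(sense(),(.616,.129,.032),1.7)
E
```

```text
t: 36.48
position: [0.61, 0.1285, 0.0729]
tool_rot: [[-1.0, -0.029, -0.011], [-0.029, 1.0, -0.002], [0.011, -0.002, -1.0]]
ft_force: [-1.0, -0.4, 0.3]
opening: 0.0003
grip_force: 0.0
t: 37.1
position: [0.6149, 0.1293, 0.0402]
tool_rot: [[-1.0, -0.029, 0.001], [-0.029, 1.0, 0.0], [-0.001, 0.0, -1.0]]
ft_force: [-0.6, 0.8, 0.3]
opening: 0.0001
grip_force: 0.0
now [0.6149 0.1293 0.0402] rot [ 0.01  0.06 -0.03] shift mm [-1.  -0.3  8.2] F [-0.6  0.8  0.3] open 0.0001 grip 0.0 t 37.1
```

```bash
python3 -m inch '{"rot":[[0,0,0],[0,0,0],[0,0,0],[0,0,0],[0,0,0],[0,0,0]],"delta_pos":[[-0.001,0,0.002],[0,0,0.002],[0,0,0.002],[0,0,0.001],[0,0,0],[0,0,0]],"gripper":[1,1,1,1,1,1]}' 60
python3 -m inch '{"rot":[[0,0,0],[0,0,0],[0,0,0]],"delta_pos":[[0,0,0.001],[0,0,0],[0,0,0]],"gripper":[1,1,1]}' 60
```

```text
t: 37.85
position: [0.616, 0.1294, 0.0337]
tool_rot: [[-1.0, -0.029, 0.001], [-0.029, 1.0, 0.0], [-0.001, 0.0, -1.0]]
ft_force: [-2.0, -0.7, 8.3]
opening: -0.0003
grip_force: 3.9
t: 38.22
position: [0.616, 0.1293, 0.0328]
tool_rot: [[-1.0, -0.029, 0.001], [-0.029, 1.0, 0.0], [-0.001, 0.0, -1.0]]
ft_force: [-2.2, -0.2, 9.0]
opening: 0.0002
grip_force: 4.2
```

```bash
for i in 1 ; do python3 -m inch '{"rot":[[0,0,0],[0,0,0],[0,0,0]],"delta_pos":[[0,0,0.001],[0,0,0],[0,0,0]],"gripper":[1,1,1]}' 60; done
python3 -m inch '{"rot":[[0,0,0],[0,0,0],[0,0,0]],"delta_pos":[[0,0,0.0007],[0,0,0],[0,0,0]],"gripper":[1,1,1]}' 60
```

```text
t: 38.6
position: [0.6162, 0.1294, 0.032]
tool_rot: [[-1.0, -0.029, 0.001], [-0.029, 1.0, 0.0], [-0.001, 0.0, -1.0]]
ft_force: [-2.6, -0.8, 9.6]
opening: -0.0005
grip_force: 4.9
t: 38.98
position: [0.6168, 0.1294, 0.0319]
tool_rot: [[-1.0, -0.029, 0.003], [-0.029, 1.0, 0.0], [-0.003, 0.0, -1.0]]
ft_force: [-1.8, -1.2, 14.0]
opening: 0.0002
grip_force: 6.8
```

```bash
python3 -m inch '{"rot":[[0,0,0],[0,0,0],[0,0,0]],"delta_pos":[[0,0,0.001],[0,0,0],[0,0,0]],"gripper":[1,1,1]}' 60
python3 -m inch '{"rot":[[0,0,0],[0,0,0],[0,0,0],[0,0,0]],"delta_pos":[[0,0,-0.01],[0,0,-0.03],[0,0,0],[0,0,0]],"gripper":[1,1,1,1]}' 60
python3 - <<'E'
from plant import *
from h import *
go(sense(),(.6147,.240,.04),1.7)
E
```

```text
t: 39.35
position: [0.6178, 0.1294, 0.0319]
tool_rot: [[-1.0, -0.029, 0.005], [-0.029, 1.0, 0.001], [-0.005, 0.0, -1.0]]
ft_force: [-1.5, -1.7, 19.4]
opening: 0.0001
grip_force: 9.4
t: 39.85
position: [0.6151, 0.1292, 0.0685]
tool_rot: [[-1.0, -0.029, -0.0], [-0.029, 1.0, -0.0], [0.0, -0.0, -1.0]]
ft_force: [-1.0, -0.4, -0.7]
opening: -0.0002
grip_force: 0.0
now [0.6151 0.1292 0.0685] rot [-0.   -0.02 -0.03] shift mm [ -2.8 110.7  28.5] F [-1.  -0.4 -0.7] open -0.0002 grip 0.0 t 39.85
```

```bash
python3 -m inch '{"rot":[[0,0,0],[0,0,0],[0,0,0],[0,0,0],[0,0,0],[0,0,0],[0,0,0],[0,0,0]],"delta_pos":[[-0.003,0.04,0],[0,0.04,0],[0,0.031,0],[0,0,0],[0,0,0.018],[0,0,0.01],[0,0,0],[0,0,0.002]],"gripper":[1,1,1,1,1,1,1,1]}' 60
python3 -m inch '{"rot":[[0,0,0],[0,0,0],[0,0,0],[0,0,0],[0,0,0],[0,0,0],[0,0,0],[0,0,0]],"delta_pos":[[0,0,0.002],[0,0,0.002],[0,0,0.001],[0,0,0.001],[0,0,0.001],[0,0,0.001],[0,0,0],[0,0,0]],"gripper":[1,1,1,1,1,1,1,1]}' 60
python3 -m inch '{"rot":[[0,0,0],[0,0,0],[0,0,0]],"delta_pos":[[0,0,0.001],[0,0,0],[0,0,0]],"gripper":[1,1,1]}' 60
```

```text
t: 40.85
position: [0.6154, 0.2397, 0.0387]
tool_rot: [[-1.0, -0.028, -0.0], [-0.028, 1.0, -0.0], [0.0, -0.0, -1.0]]
ft_force: [-0.3, 0.4, 0.6]
opening: -0.0001
grip_force: 0.0
t: 41.85
position: [0.6155, 0.24, 0.0321]
tool_rot: [[-1.0, -0.029, 0.001], [-0.029, 1.0, -0.0], [-0.001, -0.0, -1.0]]
ft_force: [-3.3, -3.2, 8.9]
opening: 0.0003
grip_force: 4.2
t: 42.22
position: [0.6164, 0.2401, 0.032]
tool_rot: [[-1.0, -0.029, 0.002], [-0.029, 1.0, 0.0], [-0.002, 0.0, -1.0]]
ft_force: [-2.1, -3.9, 12.2]
opening: 0.0
grip_force: 6.5
```

```bash
python3 -m inch '{"rot":[[0,0,0],[0,0,0],[0,0,0]],"delta_pos":[[0,0,0.0015],[0,0,0],[0,0,0]],"gripper":[1,1,1]}' 60
python3 -m inch '{"rot":[[0,0,0],[0,0,0],[0,0,0],[0,0,0],[0,0,0],[0,0,0],[0,0,0]],"delta_pos":[[0,0,-0.011],[0,0,-0.03],[0,0,0],[0.003,0.04,0],[0.003,0.04,0],[0,0.033,0],[0,0,0]],"gripper":[1,1,1,1,1,1,1]}' 60
python3 - <<'E'
from plant import *
from h import *
go(sense(),(.6105,.353,.04),1.7)
E
```

```text
t: 42.6
position: [0.6177, 0.2401, 0.0319]
tool_rot: [[-1.0, -0.029, 0.005], [-0.029, 1.0, 0.001], [-0.005, 0.001, -1.0]]
ft_force: [-1.2, -5.0, 20.5]
opening: 0.0001
grip_force: 10.2
t: 43.48
position: [0.6052, 0.3553, 0.0685]
tool_rot: [[-0.999, -0.032, -0.0], [-0.032, 0.999, 0.0], [0.0, 0.0, -1.0]]
ft_force: [-0.3, 0.5, -0.4]
opening: -0.0001
grip_force: 0.0
now [0.6052 0.3553 0.0685] rot [ 0.01 -0.01  0.13] shift mm [-5.2 -2.5 28.5] F [-0.3  0.5 -0.4] open -0.0001 grip 0.0 t 43.48
```

```bash
python3 -m inch '{"rot":[[0,0,0],[0,0,0],[0,0,0],[0,0,0],[0,0,0],[0,0,0],[0,0,0],[0,0,0]],"delta_pos":[[-0.005,-0.0025,0.018],[0,0,0.01],[0,0,0],[0,0,0.002],[0,0,0.002],[0,0,0.002],[0,0,0.001],[0,0,0.001]],"gripper":[1,1,1,1,1,1,1,1]}' 60
python3 -m inch '{"rot":[[0,0,0],[0,0,0],[0,0,0],[0,0,0],[0,0,0],[0,0,0]],"delta_pos":[[0,0,0.001],[0,0,0.001],[0,0,0],[0,0,0.001],[0,0,0],[0,0,0]],"gripper":[1,1,1,1,1,1]}' 60
python3 -m inch '{"rot":[[0,0,0],[0,0,0],[0,0,0]],"delta_pos":[[0,0,0.001],[0,0,0],[0,0,0]],"gripper":[1,1,1]}' 60
```

```text
t: 44.48
position: [0.6112, 0.3505, 0.0348]
tool_rot: [[-1.0, -0.029, 0.0], [-0.029, 1.0, -0.0], [-0.0, -0.0, -1.0]]
ft_force: [-2.7, -3.2, 9.1]
opening: -0.0003
grip_force: 4.7
t: 45.22
position: [0.6114, 0.3505, 0.032]
tool_rot: [[-1.0, -0.029, 0.001], [-0.029, 1.0, -0.0], [-0.001, -0.0, -1.0]]
ft_force: [-2.6, -3.6, 9.7]
opening: 0.0001
grip_force: 4.9
t: 45.6
position: [0.6122, 0.3506, 0.032]
tool_rot: [[-1.0, -0.029, 0.002], [-0.029, 1.0, 0.0], [-0.002, 0.0, -1.0]]
ft_force: [-2.5, -4.9, 14.1]
opening: 0.0
grip_force: 7.3
```

```bash
python3 -m inch '{"rot":[[0,0,0],[0,0,0],[0,0,0]],"delta_pos":[[0,0,0.001],[0,0,0],[0,0,0]],"gripper":[1,1,1]}' 60
python3 -m inch '{"rot":[[0,0,0],[0,0,0],[0,0,0],[0,0,0],[0,0,0],[0,0,0],[0,0,0],[0,0,0]],"delta_pos":[[0,0,-0.011],[0,0,-0.035],[0.035,-0.04,0],[0.035,-0.04,0],[0.035,-0.03,0],[0.01,0,0],[0,0,0],[0,0,0]],"gripper":[1,1,1,1,1,1,1,1]}' 60
python3 - <<'E'
from plant import *
from h import *
go(sense(),(.505,.2385,.0195),1.7)
for n in ['top','scene']:
    f=grab_frame(n);covers(f,(.032,))
cv2.imwrite('pics/s10.png',cv2.resize(f['frame'][190:310,340:510],None,fx=4,fy=4,interpolation=cv2.INTER_CUBIC)[:,:,::-1])
E
```

```text
t: 45.98
position: [0.6129, 0.3506, 0.0319]
tool_rot: [[-1.0, -0.029, 0.004], [-0.029, 1.0, 0.001], [-0.004, 0.001, -1.0]]
ft_force: [-3.0, -6.6, 18.9]
opening: 0.0002
grip_force: 9.6
t: 46.98
position: [0.5008, 0.2386, 0.0747]
tool_rot: [[-1.0, -0.03, 0.002], [-0.03, 1.0, 0.001], [-0.002, 0.001, -1.0]]
ft_force: [0.7, 0.7, 0.2]
opening: 0.0
grip_force: 0.0
now [0.5008 0.2386 0.0747] rot [0.05 0.11 0.01] shift mm [-4.2 -0.2 55.2] F [0.7 0.7 0.2] open 0.0 grip 0.0 t 46.98
cover [219. 238.] z 0.0337 (array([622.8, 184.5]), array([ 92.7, 203.4]), 2.0)
cover [137. 227.] z 0.034 (array([633.5, 354.4]), array([57.3, 90.5]), 1.3)
```

View pics/s10.png

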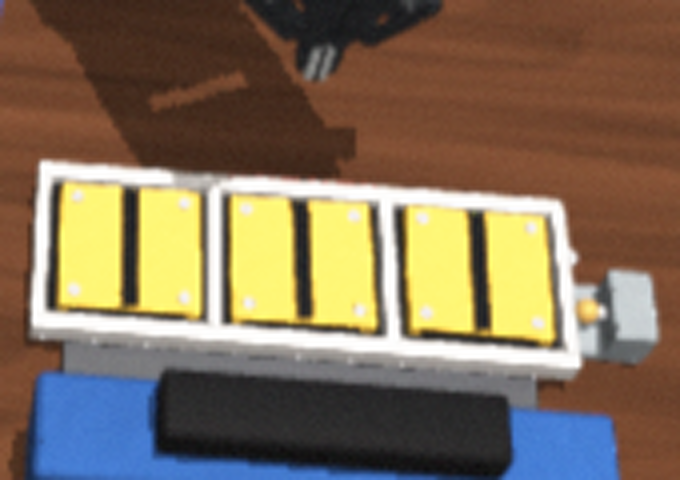

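All three covers are down and level in their nests. The fingertips, at crop pixel (317,65), are in front of the carriage.

```bash
python3 -m inch '{"rot":[[0,0,0],[0,0,0],[0,0,0],[0,0,0],[0,0,0],[0,0,0],[0,0,0],[0,0,0]],"delta_pos":[[0,0,0.03],[0,0,0.02],[0,0,0.005],[0,0,0],[-0.02,0,0],[-0.015,0,0],[-0.01,0,0],[0,0,0]],"gripper":[1,1,1,1,1,1,1,1]}' 60
python3 -m inch '{"rot":[[0,0,0],[0,0,0],[0,0,0],[0,0,0],[0,0,0],[0,0,0],[0,0,0],[0,0,0]],"delta_pos":[[-0.008,0,0],[-0.008,0,0],[-0.008,0,0],[-0.008,0,0],[-0.005,0,0],[0,0,0],[0,0,0],[0,0,0]],"gripper":[1,1,1,1,1,1,1,1]}' 60
```

```text
t: 48.08
position: [0.545, 0.2388, 0.0196]
tool_rot: [[-1.0, -0.029, 0.001], [-0.029, 1.0, 0.0], [-0.001, 0.0, -1.0]]
ft_force: [-0.7, -0.1, 0.3]
opening: 0.0001
grip_force: 0.0
t: 49.08
position: [0.58, 0.2394, 0.019]
tool_rot: [[-1.0, -0.029, -0.003], [-0.029, 1.0, -0.001], [0.003, -0.001, -1.0]]
ft_force: [-7.2, -2.8, 2.6]
opening: -0.0001
grip_force: 3.6
```

```bash
python3 -m inch '{"rot":[[0,0,0],[0,0,0],[0,0,0],[0,0,0],[0,0,0],[0,0,0]],"delta_pos":[[-0.004,0,0],[-0.004,0,0],[-0.004,0,0],[-0.004,0,0],[0,0,0],[0,0,0]],"gripper":[1,1,1,1,1,1]}' 60
python3 -m inch '{"rot":[[0,0,0],[0,0,0],[0,0,0],[0,0,0],[0,0,0]],"delta_pos":[[-0.003,0,0],[-0.003,0,0],[-0.002,0,0],[0,0,0],[0,0,0]],"gripper":[1,1,1,1,1]}' 60
```

```text
t: 49.82
position: [0.591, 0.2396, 0.0188]
tool_rot: [[-0.999, -0.029, -0.013], [-0.029, 1.0, -0.003], [0.013, -0.003, -1.0]]
ft_force: [-24.6, 0.3, 18.0]
opening: 0.0
grip_force: 12.1
t: 50.45
position: [0.5912, 0.2395, 0.0187]
tool_rot: [[-0.999, -0.029, -0.028], [-0.029, 1.0, -0.006], [0.028, -0.005, -1.0]]
ft_force: [-49.4, 2.4, 38.6]
opening: -0.0001
grip_force: 25.1
```

```bash
python3 -m inch '{"rot":[[0,0,0],[0,0,0],[0,0,0],[0,0,0],[0,0,0],[0,0,0]],"delta_pos":[[0.012,0,0],[0.02,0,0],[0.02,0,0],[0.02,0,0],[0,0,0],[0,0,0]],"gripper":[1,1,1,1,1,1]}' 60
python3 - <<'E'
from plant import *
from h import *
go(sense(),(.505,.2385,.0195),1.7)
for n in ['top','scene']:
    f=grab_frame(n);covers(f,(.032,));h,s,v=hsv(f)
    for uv in comps(f,(s<50)&(v>150),300):
        if 180<uv[:,0].mean()<450 and 200<uv[:,1].mean()<300: print(n,'white',rect(f,uv,.031))
cv2.imwrite('pics/s11.png',cv2.resize(f['frame'][150:310,260:510],None,fx=3,fy=3,interpolation=cv2.INTER_CUBIC)[:,:,::-1])
E
```

```text
t: 51.2
position: [0.5352, 0.239, 0.0198]
tool_rot: [[-1.0, -0.029, 0.003], [-0.029, 1.0, 0.001], [-0.003, 0.001, -1.0]]
ft_force: [-0.7, 0.3, 0.4]
opening: 0.0001
grip_force: 0.0
now [0.5352 0.239  0.0198] rot [ 0.05  0.15 -0.03] shift mm [30.2  0.4  0.3] F [-0.7  0.3  0.4] open 0.0001 grip 0.0 t 51.2
cover [220. 217.] z 0.0338 (array([667.4, 185.9]), array([ 92. , 204.2]), 1.3)
cover [137. 211.] z 0.0341 (array([665.6, 355.5]), array([79.5, 90.8]), 1.3)
top white (array([703.2, -42.9]), array([138.2,  38.3]), 83.9)
top white (array([512.6, -35.7]), array([ 56. , 156.8]), 85.9)
scene white (array([532.3, -34.5]), array([ 54.2, 155.6]), 86.0)
scene white (array([659.3, 248.6]), array([124.9, 360.4]), 3.4)
scene white (array([ 758.9, -172.5]), array([68.5, 67.8]), 6.7)
```

View pics/s11.png

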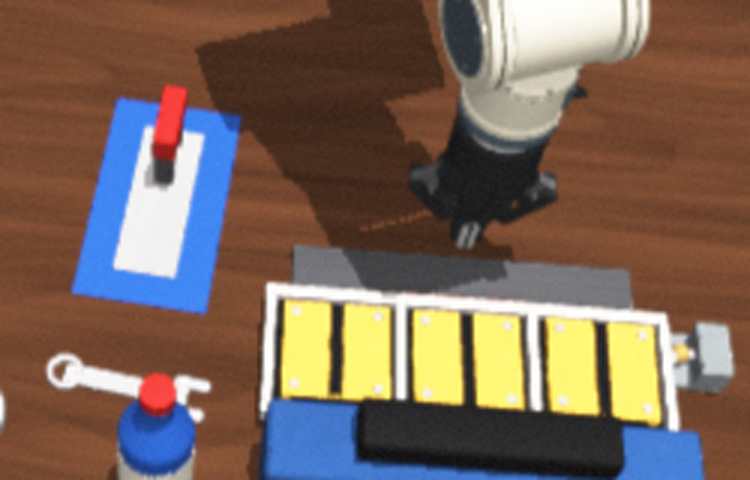

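```bash
python3 - <<'E'
from plant import *
from h import *
for n in ['scene','top']:
    f=grab_frame(n);v,u=np.mgrid[0:480,0:640]
    p=world(f,np.c_[u.ravel(),v.ravel()],f['depth'].ravel())
    for x0 in np.arange(.54,.62,.01):
        o=[]
        for y in (.14,.2,.28,.34):
            m=(abs(p[:,0]-x0)<.004)&(abs(p[:,1]-y)<.01)&(p[:,2]<.05); o.append((round(float(np.median(p[m,2]))*1000,1),int(m.sum())) if m.any() else None)
        print(n,round(x0,3),o)
E
```

```text
scene 0.54 [(0.5, 17), (-0.1, 15), (0.1, 9), (1.6, 11)]
scene 0.55 [(11.8, 4), (10.7, 7), (12.4, 12), (13.7, 15)]
scene 0.56 [(12.5, 21), (13.4, 18), (12.1, 17), (12.9, 19)]
scene 0.57 [(12.3, 18), (12.3, 19), (12.4, 21), (12.6, 18)]
scene 0.58 [(10.6, 20), (12.1, 21), (13.0, 21), (12.9, 19)]
scene 0.59 [(13.5, 19), (12.3, 19), (12.7, 13), (12.4, 12)]
scene 0.6 [None, (26.1, 4), (27.1, 6), (29.0, 9)]
scene 0.61 [(27.4, 23), (27.0, 27), (25.7, 27), (28.6, 21)]
top 0.54 [(1.6, 38), (1.4, 26), None, None]
top 0.55 [(1.3, 40), (4.0, 27), None, None]
top 0.56 [(14.0, 30), (14.0, 26), None, None]
top 0.57 [(13.7, 39), (13.9, 41), None, None]
top 0.58 [(13.9, 40), (14.2, 33), None, None]
top 0.59 [(13.8, 33), (14.3, 37), None, None]
top 0.6 [(14.0, 36), (13.8, 39), None, None]
top 0.61 [(28.9, 47), (30.1, 39), None, None]
```

```bash
python3 -m inch '{"rot":[[0,0,0],[0,0,0],[0,0,0],[0,0,0],[0,0,0]],"delta_pos":[[-0.02,0,-0.002],[-0.02,0,0],[-0.006,0,0],[0,0,0],[0,0,0]],"gripper":[1,1,1,1,1]}' 60|grep -E "pos|ft"
python3 -m inch '{"rot":[[0,0,0],[0,0,0],[0,0,0]],"delta_pos":[[-0.003,0,0],[0,0,0],[0,0,0]],"gripper":[1,1,1]}' 60|grep -E "pos|ft"
python3 -m inch '{"rot":[[0,0,0],[0,0,0],[0,0,0]],"delta_pos":[[-0.003,0,0],[0,0,0],[0,0,0]],"gripper":[1,1,1]}' 60|grep -E "pos|ft"
python3 -m inch '{"rot":[[0,0,0],[0,0,0],[0,0,0]],"delta_pos":[[-0.003,0,0],[0,0,0],[0,0,0]],"gripper":[1,1,1]}' 60|grep -E "pos|ft"
```

```text
position: [0.5783, 0.2395, 0.021]
ft_force: [-0.5, 0.5, -0.0]
position: [0.5821, 0.2399, 0.0213]
ft_force: [0.1, -0.1, 0.7]
position: [0.5853, 0.2399, 0.0213]
ft_force: [-0.5, 0.1, 0.6]
position: [0.5882, 0.24, 0.0213]
ft_force: [0.7, 0.2, 0.7]
```

```bash
python3 -m inch '{"rot":[[0,0,0],[0,0,0],[0,0,0]],"delta_pos":[[-0.003,0,0],[0,0,0],[0,0,0]],"gripper":[1,1,1]}' 60|grep -E "pos|ft"
python3 -m inch '{"rot":[[0,0,0],[0,0,0],[0,0,0]],"delta_pos":[[-0.003,0,-0.001],[0,0,0],[0,0,0]],"gripper":[1,1,1]}' 60|grep -E "pos|ft"
python3 -m inch '{"rot":[[0,0,0],[0,0,0],[0,0,0]],"delta_pos":[[-0.003,0,-0.001],[0,0,0],[0,0,0]],"gripper":[1,1,1]}' 60|grep -E "pos|ft"
python3 -m inch '{"rot":[[0,0,0],[0,0,0],[0,0,0]],"delta_pos":[[-0.003,0,-0.001],[0,0,0],[0,0,0]],"gripper":[1,1,1]}' 60|grep -E "pos|ft"
```

```text
position: [0.5908, 0.24, 0.0211]
ft_force: [-2.6, 0.0, 0.6]
position: [0.5909, 0.2399, 0.0212]
ft_force: [-10.1, 1.7, 1.2]
position: [0.591, 0.2398, 0.0213]
ft_force: [-16.0, 4.9, 1.7]
position: [0.5911, 0.2398, 0.0213]
ft_force: [-23.6, 5.6, 2.1]
```

```bash
python3 - <<'E'
from plant import *
from h import *
yaw=np.radians(1.7)
for n in ['scene','top']:
    f0=dict(np.load(f'pics/{n}0.npz'));f1=grab_frame(n)
    for tag,f in(('before',f0),('now',f1)):
        g=f['frame'].astype(int);h,s,v=hsv(f)
        w=((s<60)&(v>140))
        o=[]
        for yl in (-.15,-.1,-.05,.05,.1,.15):
            xs=np.arange(-.09,.03,.0005)
            X=np.c_[.615+xs*np.cos(yaw)-yl*np.sin(yaw),.2417+xs*np.sin(yaw)+yl*np.cos(yaw),np.full(len(xs),.028)]
            c=X@f['R'].T+f['t'];K=f['camera_matrix'];u=c[:,0]/c[:,2]*K[0,0]+K[0,2];vv=c[:,1]/c[:,2]*K[1,1]+K[1,2]
            br=cv2.remap(f['frame'].mean(2).astype(np.float32),u.astype(np.float32)[:,None],vv.astype(np.float32)[:,None],cv2.INTER_LINEAR).ravel()
            k=np.argmax(np.diff(br[::1])[:]+0) ; 
            d=br[6:]-br[:-6]; k=np.argmax(d)+3; o.append((round(xs[k]*1000,1),int(d.max())))
        print(n,tag,o)
    cv2.imwrite(f'pics/{n}12.png',f1['frame'][:,:,::-1])
f=grab_frame('scene')
cv2.imwrite('pics/s12.png',cv2.resize(f['frame'][170:340,330:520],None,fx=3.5,fy=3.5,interpolation=cv2.INTER_CUBIC)[:,:,::-1])
E
```

```text
scene before [(np.float64(-64.5), 95), (np.float64(-65.5), 95), (np.float64(-64.0), 79), (np.float64(-66.0), 80), (np.float64(-64.0), 92), (np.float64(-65.5), 83)]
scene now [(np.float64(-14.5), 80), (np.float64(-13.0), 57), (np.float64(-14.5), 47), (np.float64(-11.0), 51), (np.float64(-15.0), 77), (np.float64(-14.0), 77)]
top before [(np.float64(-63.0), 100), (np.float64(-63.0), 106), (np.float64(-63.0), 117), (np.float64(-62.5), 108), (np.float64(-62.0), 106), (np.float64(-61.5), 121)]
top now [(np.float64(5.5), 104), (np.float64(5.5), 98), (np.float64(-12.0), 71), (np.float64(-70.5), 35), (np.float64(-11.0), 40), (np.float64(-2.0), 66)]
```

View pics/s12.png

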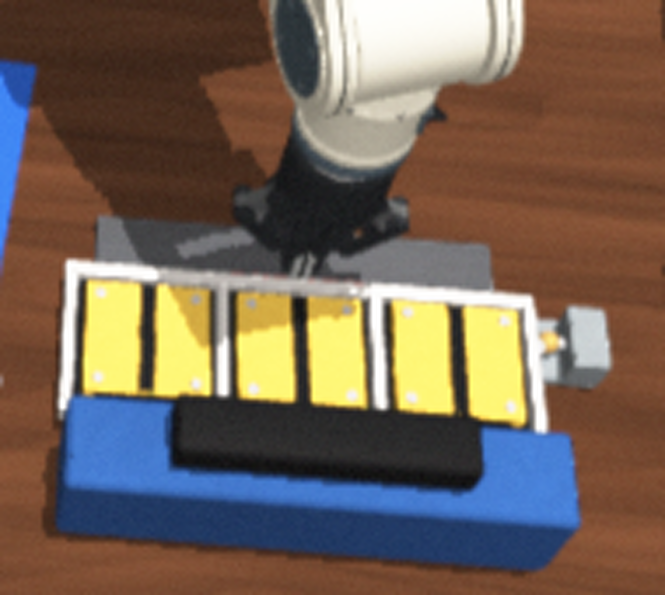

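```bash
python3 - <<'E'
from h import *
from plant import *
yaw=np.radians(1.7);U=np.array([np.cos(yaw),np.sin(yaw)])
f0=dict(np.load('pics/top0.npz'));f1=grab_frame('top')
for f in (f0,f1):
    v,u=np.mgrid[0:480,0:640];uv=np.c_[u.ravel(),v.ravel()]
    p=world(f,uv,f['depth'].ravel());q=p[:,:2]-[.615,.2417];xl=q@U;yl=q@[-U[1],U[0]]
    for y0 in (-.15,-.1,-.03,.12):
        m=(abs(yl-y0)<.004)&(xl>.03)&(xl<.17);i=np.argsort(xl[m]);print(y0,[(int(a*1000),int(b*1000)) for a,b in zip(xl[m][i],p[m,2][i])][::4][-28:])
E
```

```text
-0.15 [(125, 34), (126, 55), (126, 41), (126, 3), (126, 40), (126, 81), (126, 23), (127, 78), (129, 85), (130, 87), (132, 87), (135, 86), (137, 85), (139, 87), (141, 86), (144, 83), (145, 86), (148, 85), (149, 87), (152, 86), (154, 86), (156, 86), (158, 86), (160, 86), (162, 86), (165, 85), (166, 86), (169, 85)]
-0.1 [(137, 98), (138, 116), (139, 86), (140, 114), (142, 85), (143, 113), (144, 116), (146, 86), (146, 103), (148, 87), (149, 102), (150, 86), (151, 114), (152, 86), (153, 114), (154, 115), (155, 100), (157, 103), (158, 116), (159, 103), (160, 93), (162, 94), (162, 116), (164, 83), (165, 115), (166, 116), (167, 85), (169, 87)]
-0.03 [(126, 20), (127, 62), (127, 81), (128, 84), (130, 84), (132, 85), (133, 108), (133, 100), (133, 94), (133, 93), (134, 111), (135, 114), (136, 115), (138, 111), (140, 117), (142, 117), (144, 117), (148, 113), (149, 120), (151, 116), (153, 114), (154, 118), (157, 119), (160, 118), (162, 118), (165, 116), (166, 118), (168, 118)]
0.12 [(124, 74), (125, 71), (125, 84), (126, 26), (126, 74), (126, 24), (127, 15), (128, 88), (129, 83), (131, 85), (134,
[... 783 characters left out ...]
118), (165, 113), (166, 93), (168, 111), (169, 114)]
-0.03 [(127, 81), (127, 32), (128, 85), (129, 80), (131, 87), (133, 107), (133, 100), (134, 99), (134, 98), (134, 97), (135, 95), (136, 117), (137, 114), (140, 118), (141, 119), (143, 114), (146, 117), (147, 120), (148, 116), (151, 116), (154, 118), (156, 117), (158, 119), (160, 118), (163, 116), (164, 117), (166, 119), (168, 118)]
0.12 [(123, 71), (123, 55), (124, 68), (124, 73), (125, 85), (125, 83), (126, 75), (126, 15), (127, 14), (127, 85), (129, 84), (131, 86), (133, 86), (136, 89), (139, 87), (140, 90), (143, 87), (144, 89), (148, 86), (150, 86), (152, 85), (154, 86), (156, 86), (159, 90), (162, 87), (164, 88), (167, 85), (168, 87)]
```

```bash
python3 -c "
import cv2
a=cv2.imread('pics/top12.png');cv2.imwrite('pics/c13.png',cv2.resize(a[135:290,75:295],None,fx=3.6,fy=3.6,interpolation=cv2.INTER_CUBIC))"
```

```text
(no output)
```

View pics/c13.png

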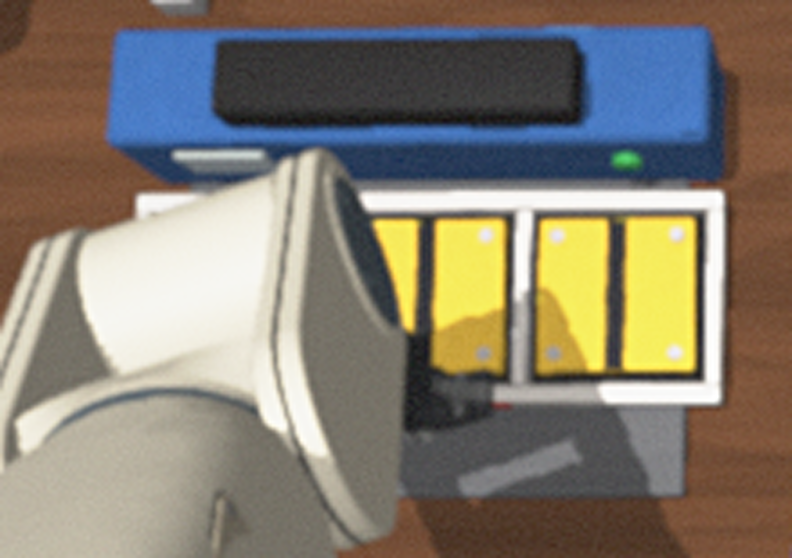

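The housing's near face lies 126 mm from where the carriage centre started, against 135 mm from the station origin. So the carriage started about 9 mm in, and after 51 mm of travel it stands against its end stop at 60 mm. I back off and verify.

```bash
python3 -m inch '{"rot":[[0,0,0],[0,0,0],[0,0,0],[0,0,0],[0,0,0],[0,0,0],[0,0,0],[0,0,0]],"delta_pos":[[0.012,0,0],[0.03,0,0],[0.05,0,0],[0.02,0,-0.04],[0.02,0,-0.06],[0,0,-0.06],[0,0,-0.04],[0,0,0]],"gripper":[1,1,1,1,1,1,1,1]}' 60
python3 -m inch '{"rot":[[0,0,0],[0,0,0],[0,0,0],[0,0,0],[0,0,0],[0,0,0],[0,0,0],[0,0,0]],"delta_pos":[[0.02,0.05,0],[0.02,0.05,0],[0.02,0.05,0],[0.01,0.05,0],[0,0.05,0],[0,0,0],[0,0,0],[0,0,0]],"gripper":[1,1,1,1,1,1,1,1]}' 60|head -2
python3 - <<'E'
from plant import *
from h import *
for n in ['top','scene']:
    f=grab_frame(n);print(n);covers(f,(.032,));h,s,v=hsv(f)
    for uv in comps(f,(s<50)&(v>150),300):
        m=uv.mean(0)
        if 300<m[0]<335 and 200<m[1]<300 : print('blade/wrench',rect(f,uv,.0025))
        if 160<m[0]<220 and 200<m[1]<250 and n=='top': print('carriage',rect(f,uv,.0305))
    if n=='top': cv2.imwrite('pics/t14.png',cv2.resize(f['frame'][90:370,80:560],None,fx=1.66,fy=1.66,interpolation=cv2.INTER_CUBIC)[:,:,::-1])
E
```

```text
t: 55.85
position: [0.4713, 0.2377, 0.2278]
tool_rot: [[-1.0, -0.029, 0.009], [-0.029, 1.0, 0.004], [-0.009, 0.004, -1.0]]
ft_force: [0.2, 0.8, -0.3]
opening: -0.0001
grip_force: 0.0
t: 56.85
position: [0.3914, 0.483, 0.2231]
top
cover [220. 217.] z 0.0338 (array([666.4, 185.8]), array([ 92.4, 203.2]), 2.0)
cover [139. 218.] z 0.034 (array([660.4, 355.4]), array([90. , 90.8]), 1.3)
carriage (array([665.7, 248. ]), array([128.6, 358. ]), 1.4)
blade/wrench (array([710.5, -42.8]), array([142.1,  39.4]), 83.9)
blade/wrench (array([514.5, -35.4]), array([ 57.6, 161.3]), 85.9)
scene
blade/wrench (array([513. , -36.2]), array([ 55.6, 159.3]), 86.0)
```

View pics/t14.png

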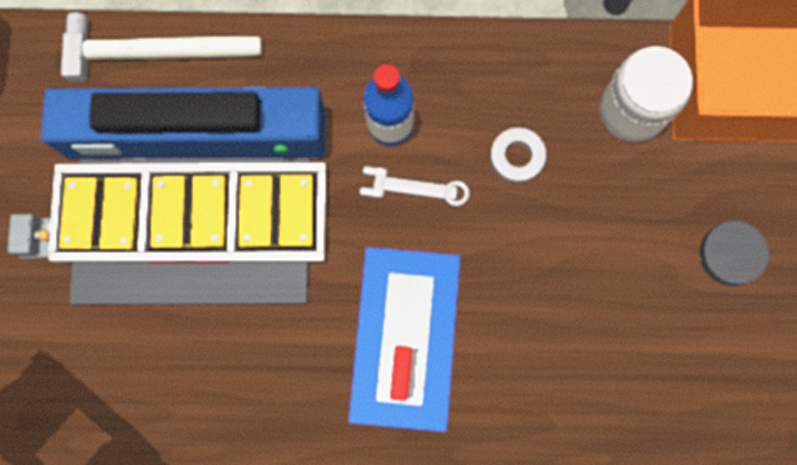

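```bash
python3 -c "
from plant import *
print(hand_in())"
```

```text
the job is handed in; nothing more can be done
None
```

I handed the job in: all three covers were carried on the lifter and pressed down level in their nests, the carriage was pushed in to its end stop and stayed there, and the lifter lies flat, centred on its mat.

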